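Stack copper tubes on spacer sticks and shut the keeper

ROBOT

A 7-joint arm with a two-finger parallel gripper is mounted at the origin on the work surface. World frame = base frame: x ahead of the robot, y to its left, z up, the work surface at z = 0. Lengths are in m, angles in rad, forces in N, time in s.
With the tool pointing down it reaches from about 0.425 to 0.925 m from the base axis. Payload 6.8 kg.
Tool frame: the origin (TCP) lies between the finger pads; the fingertips stand 11 mm ahead of it and the grasp point (between the pads) lies 8 mm behind it; z points along the fingers, y is the line along which they close (so a half turn about z gives the same grasp; the last joint's range is limited). The gripper opens to 85 mm and grips with 20 to 120 N. Pads are 22 mm wide; open, the fingers measure 114 mm over their backs; the gripper's body (76 mm by 85 mm) begins 54 mm behind the grasp point. The pads swing forward as they close: fully open they stand 13 mm farther back than shut.
Start: joints at [-1.33, 0.477, 0.022, 1.555, -0.011, 1.109, -0.083], TCP at [0.231, 0.634, 0.242] pointing down, gripper open.
Joint ranges: [-2.96, 2.96], [-0.34, 2.1], [-1.41, 1.46], [0.24, 2.44], [-1.37, 4.51], [0.17, 1.92], [-2.96, 2.96]. Speed limits (rad/s): [2.39, 2.39, 3.14, 3.14, 3.14, 3.14, 3.14].

INTERFACE

Orientations are given as a rotation vector (axis times angle).
In Python, from bench import r gives the robot as it stands.
- The arm moves only by the tool send_rows, never from a script. Its argument "deltas" is a list of rows, each an object of numbers: "dx", "dy", "dz": the shift along the world's x, y, z in mm; "rx", "ry", "rz": the turn, a rotation vector about the world's x, y, z in degrees. A call has 1 to 5 rows; each row is the pose to reach, as a shift and turn from the pose commanded when the call began; what a row does not reach only later rows make up. A row lasts 1/12 s, in which the tool goes at most 41.7 mm and 7.16 degrees, less where a joint would pass 70% of its speed; a pose out of reach is approached as far as the arm can. A call with a gripper value outside its range is refused whole. "jaw" is the finger opening in mm, from 0 to 85.4, set as the call begins (left out, the last holds). The fingers move at their own pace and stop on an object; "newtons" is the grip in N (left out, the last holds). Time passes only in rows, so rows that repeat a pose let the fingers close. It gives the time, the measured TCP pose, the force, the opening and the grip force at its end, in the units of the state.
- r.get_obs(): the state, without advancing time (a new reading comes with each control period).
- r.grab_frame(name): name is "side" or "top" or "wrist"; returns a dict with "frame" (384x512x3 uint8, blue, green, red), "z_map" (384x512 float32, m along the optical axis (not along the pixel's ray), 0 where there is no reading), "vertical_fov" (degrees; the focal length in pixels is half the picture's height over the tangent of half this angle, whatever the lens; pixels are square), "cx", "cy" (the principal point, pixels), "xyz" and "orientation" of the camera in the world. Camera axes: x right, y down, z forward; pixel columns grow to the right and rows downward; lengths in m; the calibration is good to about 2 mm. The wrist camera is an equidistant fisheye: a pixel r from the principal point sees the ray r / f radians off the axis. A picture is of the moment at which its call begins.
- r.hand_in(): hands the job in; it is judged then, once.
The state is a dict: "clock": time; "joints": joint angles; "qvel": joint speeds; "tau": joint torques, N m; "tcp_pos": TCP position; "orientation": TCP orientation; "contact_force": force on the tool from outside, world axes, zero at the start; "moment": the same for the moment, N m; "grip_width": finger opening in m; "gripper_force": force on a finger pad.
Only numpy, scipy, OpenCV 4.12 (cv2) and the standard library are available. Lean on these libraries where they do the work, as an engineer would, in place of code of your own. Each camera call takes 0.05 s, during which the arm holds its last target. There are 200 camera calls.

TASK

Swing open the yellow keeper lever of the blue stacking cradle, lay the two wooden spacer sticks across the bottom layer of copper tubes, one straight above each blue rail, and then lay every loose copper tube from the rubber mat on the two sticks, parallel to the bottom layer, ends about level with it and a finger's width clear of its neighbours. Finally swing the keeper fully shut over the stack; leave the bottom layer where it lies and do not disturb the hammer, the jar or the socket tray.

Things in the scene. Friction and masses are not known exactly. Their poses are not given: they have to be found in the camera images.
- cradle: Blue steel cradle fixed to the bench. Origin on the bench at its centre; x along the tubes, y along its rails, z up. Two rails 20 mm wide, 240 mm long at x = -50 and +50 mm, tops 30 mm up; a stake 8 mm thick, 88 mm high, at each rail end (224 mm free between). Undersides: bottom tubes 30 mm, sticks 52 mm, upper tubes 72 mm above the bench. Hinge post, diameter 26 mm (hub 32 mm), at x 0, y +145 mm.
- keeper (a joint): Yellow keeper lever, an arm 18 mm wide and 230 mm long that swings level about the vertical hinge post, 100 to 112 mm above the bench. 0 = fully shut (arm along the cradle's -y, across the stack's middle); grows anticlockwise seen from above to its stop at 1.75 rad; at 1.57 it points along the cradle's +x, clear of the stack. Turns stiffly (0.12 N m) and stays where left.
- keeper_knob (a point): Top centre of the keeper's upright red knob: a round pin of 16 mm diameter and 40 mm height standing on the arm 100 mm from the hinge axis; its top is 152 mm above the bench. Moves with the keeper.
- keeper_hinge (a point): Point on the keeper's vertical hinge axis, at the arm's underside, 100 mm above the bench. Fixed on the cradle.
- mat: Black rubber mat fixed to the bench, 200 x 420 x 3 mm, origin at the centre of its underside.
- tube0: Loose square copper tube, 180 x 22 x 22 mm, about 0.2 kg, capped ends; origin at its centre, x along its length. Lies flat on the mat at the start, roughly along the mat's x; between two and four of the four are present.
- tube1: Loose square copper tube, 180 x 22 x 22 mm, about 0.2 kg, capped ends; origin at its centre, x along its length. Lies flat on the mat at the start, roughly along the mat's x; between two and four of the four are present.
- tube2: Loose square copper tube, 180 x 22 x 22 mm, about 0.2 kg, capped ends; origin at its centre, x along its length. Lies flat on the mat at the start, roughly along the mat's x; between two and four of the four are present.
- tube3: Loose square copper tube, 180 x 22 x 22 mm, about 0.2 kg, capped ends; origin at its centre, x along its length. Lies flat on the mat at the start, roughly along the mat's x; between two and four of the four are present.
- stick0: Wooden spacer stick, 200 x 20 x 20 mm, about 50 g; origin at its centre, x along its length. Lies on the bench beyond the mat at the start.
- stick1: Wooden spacer stick, 200 x 20 x 20 mm, about 50 g; origin at its centre, x along its length. Lies on the bench beyond the mat at the start.
- low0: Square copper tube of the bottom layer, 180 x 22 x 22 mm, lying loose across the cradle's rails, along the cradle's x, near y = -60, 0 or +60 mm; origin at its centre, 41 mm above the bench. Is to stay there.
- low1: Square copper tube of the bottom layer, 180 x 22 x 22 mm, lying loose across the cradle's rails, along the cradle's x, near y = -60, 0 or +60 mm; origin at its centre, 41 mm above the bench. Is to stay there.
- low2: Square copper tube of the bottom layer, 180 x 22 x 22 mm, lying loose across the cradle's rails, along the cradle's x, near y = -60, 0 or +60 mm; origin at its centre, 41 mm above the bench. Is to stay there.
- hammer: Hammer lying on the bench, about 300 mm long; bystander. Origin at the underside of its middle.
- flux: Closed jar, 64 mm diameter, 90 mm high; bystander. Origin at the centre of its underside.
- sockets: Red open steel tray of sockets, 200 x 150 x 50 mm; bystander. Origin at the centre of its underside.
There are look-alikes about, which are no part of the job. Leave any turquoise look-alike of the stick1 alone. Leave any turquoise look-alike of the tube1 alone.

How it is judged:
By the outcome, as a careful person would: the job done as asked, in the order asked, and still so for the second after the job is handed in, with the robot touching nothing.
Of tube0, tube1, tube2, tube3 only 2 to 4 are there at a start; the rules pass over those that are not, and their reading is None.
At some moment in a run one of tube0, tube1, tube2, tube3 may be knocked a few centimetres aside while the robot is not near it.
Once in a run the grip may slacken for a moment while it holds something.
It also fails if it takes over 210 s, if anything falls off the work surface, if the arm or the gripper's body presses on something with over 40 N, if the wrist force passes 120 N, or if a joint passes its speed limit or range.

## Working session

There is one attempt and no reset: what is moved stays moved. The work goes in short steps, Python scripts to look and compute and a tool call to move; the robot and the scene stay as the last step left them, time stands still between calls to the robot, and variables do not carry over. Pictures are saved under pics/ and viewed, at most 14 in all, crops included, and the job is handed in when it is done.

Besides the shell and the picture viewer there is one more tool, called after "Call:" as name(argument=value, ...), one argument or row to a line, values as JSON. send_rows: Moves the arm, as the interface text tells. Its arguments: {"type":"object","properties":{"deltas":{"type":"array","items":{"type":"object","properties":{"dx":{"type":"number"},"dy":{"type":"number"},"dz":{"type":"number"},"rx":{"type":"number"},"ry":{"type":"number"},"rz":{"type":"number"}}}},"jaw":{"type":"number"},"newtons":{"type":"number"}},"required":["deltas"]}

```bash
mkdir -p pics; ls
cat > h.py <<'E'
import numpy as np, cv2
from scipy.spatial.transform import Rotation as R
from bench import r
def grab(n,save=None):
    d=r.grab_frame(n)
    if save: cv2.imwrite('pics/'+save,d['frame'])
    h=d['frame'].shape[0]; d['f']=h/2/np.tan(np.radians(d['vertical_fov'])/2)
    o=np.array(d['orientation'],float); d['R']=R.from_rotvec(o).as_matrix() if o.size==3 else o.reshape(3,3)
    d['t']=np.array(d['xyz'],float); return d
def world(d):
    z=d['z_map'].astype(float); v,u=np.mgrid[:z.shape[0],:z.shape[1]]
    p=np.stack([(u-d['cx'])/d['f']*z,(v-d['cy'])/d['f']*z,z],-1)
    return p@d['R'].T+d['t']
def ray(d,u,v,z):
    a=d['R']@np.array([(u-d['cx'])/d['f'],(v-d['cy'])/d['f'],1]); return d['t']+a*(z-d['t'][2])/a[2]
E
python3 - <<'E'
from h import *
for n in('top','side'):
    d=grab(n,n+'0.png'); print(n,d['t'],d['R'].round(2).tolist(),d['f'],d['cx'],d['cy'])
    np.savez(n+'0.npz',**{k:d[k] for k in('frame','z_map','f','cx','cy','R','t')})
print(r.get_obs())
E
```

```text
pics
top [ 0.40315438 -0.0311326   1.66265944] [[0.03, -1.0, 0.05], [-1.0, -0.03, 0.02], [-0.02, -0.05, -1.0]] 355.09504512044884 255.52671269597224 192.22719533748645
side [-0.24646925 -0.94208694  1.14619192] [[0.79, -0.4, 0.47], [-0.62, -0.51, 0.6], [-0.0, -0.76, -0.65]] 412.9073843325472 251.39661021519578 196.07291118281597
{'clock': 0.1, 'joints': array([-1.33011716,  0.47772414,  0.02236076,  1.55634612, -0.01149201,
        1.10930154, -0.08307327]), 'qvel': array([ 0.0002785 , -0.00264642, -0.00039027, -0.00334607, -0.00135529,
        0.00074434, -0.00168611]), 'tau': array([ 4.81097100e-03, -5.97766542e+01,  1.61419831e+00, -2.81951362e+01,
        1.28915504e-02,  4.99232745e-03,  6.34761449e-06]), 'tcp_pos': array([0.23052781, 0.63386791, 0.24142151]), 'orientation': array([-5.45008746e-01, -3.09380168e+00,  2.58177163e-03]), 'contact_force': array([0.73954751, 0.12453543, 0.2653307 ]), 'moment': array([0.03195149, 0.03149822, 0.03520353]), 'gripper_force': 0.0, 'grip_width': 0.08550363003467319}
```

Run:
```python
import cv2
for n in('top0','side0'):
    i=cv2.imread(f'pics/{n}.png'); cv2.imwrite(f'pics/{n}b.png',cv2.resize(i,(796,597),interpolation=cv2.INTER_CUBIC))
```

```text
(no output)
```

View pics/top0b.png

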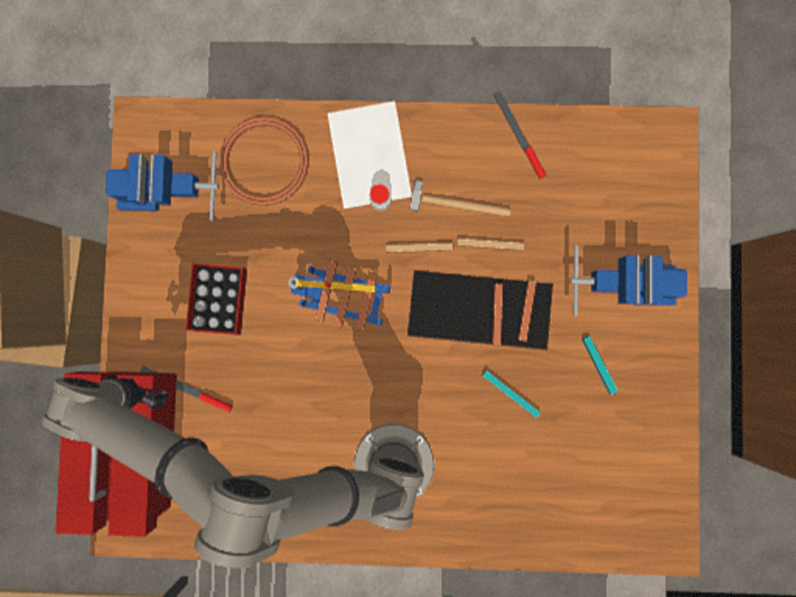

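View pics/side0b.png

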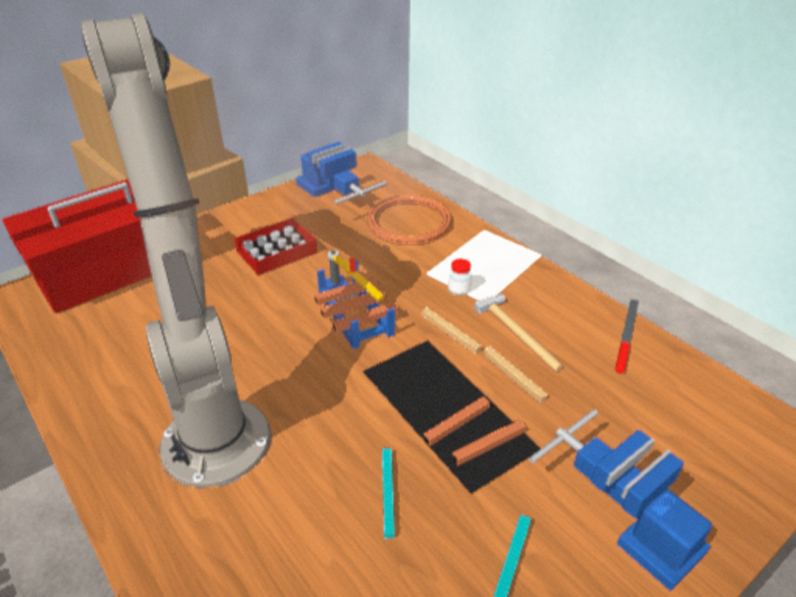

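Top view (796×597): the look-alikes for loose tubes are copper ones on the mat at (498,314) and (527,310), the three bottom-layer tubes in the cradle at about (340,295), and the copper coil at (265,160). Stick candidates are the wooden ones at (420,246) and (490,243), plus turquoise ones at (511,392) and (600,365) that I must leave alone. I choose the two copper tubes on the mat and the two wooden sticks. The keeper is nearly shut, with its hinge at (293,283).

```bash
cat >> h.py <<'E'
def rect(P):
    # centre, long-axis angle (deg, mod 180), size of xy points (mm)
    (c,s,a)=cv2.minAreaRect((P[:,:2]*1000).astype(np.float32))
    if s[0]<s[1]: a+=90; s=s[::-1]
    return np.round(c,1),round((a+90)%180-90,1),np.round(s,1)
def blobs(m,W,amin=40):
    m=cv2.morphologyEx(m.astype(np.uint8),cv2.MORPH_OPEN,np.ones((2,2)))
    n,L,S,C=cv2.connectedComponentsWithStats(m)
    for i in range(1,n):
        if S[i,4]>=amin:
            P=W[L==i]; yield C[i].round(0),S[i,4],P
E
python3 - <<'E'
from h import *
d=dict(np.load('top0.npz')); W=world(d); hsv=cv2.cvtColor(d['frame'],cv2.COLOR_BGR2HSV)
for n,(u,v) in dict(tA=(320,201),tB=(339,199),s0=(270,158),s1=(315,156),mat=(290,200),bench=(350,300),arm=(225,185),teal=(328,252)).items():
    print(n,hsv[v,u],W[v,u].round(4))
X,Y,Z=W[...,0],W[...,1],W[...,2]
def show(nm,m,amin=40):
    for c,a,P in blobs(m,W,amin): print(nm,c,a,*rect(P),'z',np.percentile(P[:,2],[5,50,95]).round(3), 'med',np.mean(P,0).round(3))
H,S,V=cv2.split(hsv)
reg=(X>.3)&(X<.95)
show('mat',(V<45)&reg,1000)
box=np.s_
show('raised', (Z>.012)&(Z<.04)&reg&(Y<-.02)&(Y>-.55))
show('keeper',(H>20)&(H<35)&(S>150)&(Z>.06),15)
show('blue',(H>100)&(H<125)&(S>120)&reg&(Z>.02),10)
show('copper',(H<15)&(Z>.035)&(Z<.07)&reg,20)
show('red',((H<6)|(H>174))&(S>170)&(Z>.1)&reg,3)
E
```

```text
tA [  9 151 192] [ 0.457  -0.2984  0.0295]
tB [ 10 150 187] [ 0.4685 -0.3858  0.0259]
s0 [ 15 112 211] [ 0.6511 -0.0646  0.0222]
s1 [ 16 111 210] [ 0.665  -0.2727  0.0244]
mat [30 36 42] [ 0.4591 -0.1634 -0.002 ]
bench [ 13 154 185] [ 0.0059 -0.4488 -0.0029]
arm [ 22 204 174] [0.5142 0.1322 0.1052]
teal [ 89 190 177] [ 0.225  -0.3399  0.0219]
mat [292. 198.] 1413 [ 469.3 -164.2] 85.8 [255.9 190.5] z [-0.004  0.002  0.009] med [ 0.468 -0.172  0.009]
raised [345. 106.] 95 [ 907.9 -412. ] 30.7 [94.3 31.6] z [-0.001  0.022  0.029] med [ 0.904 -0.411  0.019]
raised [292. 131.] 402 [672.2 -85.8] -41.2 [476.7 272.4] z [-0.002  0.022  0.03 ] med [ 0.778 -0.166  0.023]
raised [315. 158.] 176 [ 659.5 -279.9] 87.3 [199.9  18.6] z [-0.001  0.018  0.026] med [ 0.658 -0.276  0.016]
raised [279. 160.] 109 [ 645.1 -109.8] -87.5 [108.9  17.9] z [-0.001  0.018  0.024] med [ 0.645 -0.106  0.015]
raised [340. 201.] 202 [ 404.  -253.1] -68.4 [413.3 162.2] z [-0.001  0.023  0.032] med [ 0.46  -0.387  0.036]
raised [321. 203.] 195 [ 454.8 -176.2] 87.3 [284.9 178.2] z [-0.001  0.023  0.031] med [ 0.446 -0.3
[... 1619 characters left out ...]
. 175.] 71 [558.4 194.9] -3.0 [67.4 23.1] z [-0.001  0.049  0.06 ] med [0.562 0.193 0.046]
copper [226. 178.] 50 [553.1 135.5] -8.4 [45.8 18.6] z [-0.004  0.049  0.056] med [0.553 0.135 0.043]
copper [240. 179.] 47 [549.6  70.5] -8.2 [44.5 21.1] z [-0.005  0.051  0.057] med [0.548 0.07  0.041]
copper [208. 197.] 114 [462.9 214.7] -11.0 [99.5 19.6] z [-0.004  0.049  0.056] med [0.463 0.214 0.039]
copper [221. 199.] 127 [452.8 156.8] -11.7 [114.7  20.5] z [-0.002  0.049  0.055] med [0.453 0.157 0.039]
copper [235. 201.] 127 [448.9  92.4] -14.0 [118.6  20.3] z [-0.002  0.049  0.057] med [0.448 0.092 0.039]
red [211. 183.] 8 [518.2 188.7] 3.9 [9. 7.] z [0.131 0.148 0.152] med [0.518 0.189 0.145]
```

Call:
send_rows(
  deltas=[
    {"dx": 15,"dy": -30,"dz": 25,"rz": -6},
    {"dx": 35,"dy": -60,"dz": 45,"rz": -12},
    {"dx": 55,"dy": -95,"dz": 60,"rz": -18},
    {"dx": 75,"dy": -125,"dz": 60,"rz": -24},
    {"dx": 95,"dy": -155,"dz": 60,"rz": -30},
  ],
)

```text
$.deltas[0]: bad value
```

Call:
send_rows(
  deltas=[
    {"dx": 20,"dy": -33,"dz": 0,"rz": -6},
    {"dx": 40,"dy": -66,"dz": 0,"rz": -12},
    {"dx": 60,"dy": -99,"dz": 0,"rz": -18},
    {"dx": 80,"dy": -132,"dz": 10,"rz": -24},
    {"dx": 100,"dy": -165,"dz": 20,"rz": -30},
  ],
)

```text
$.deltas[0]: bad value
```

Call:
send_rows(
  deltas=[
    {"dx": 20,"dy": -33,"dz": 0,"rz": -5},
    {"dx": 40,"dy": -66,"dz": 0,"rz": -10},
    {"dx": 60,"dy": -100,"dz": 10,"rz": -10},
    {"dx": 60,"dy": -115,"dz": 20,"rz": -10},
    {"dx": 60,"dy": -115,"dz": 20,"rz": -10},
  ],
)

```text
$.deltas[0]: bad value
```

```bash
cat >> h.py <<'E'
# wrist fisheye
def wray(d,u,v,z):
    x,y=u-d['cx'],v-d['cy']; q=np.hypot(x,y)+1e-9; th=q/d['f']
    a=np.stack([x/q*np.sin(th),y/q*np.sin(th),np.cos(th)],-1)@d['R'].T
    return d['t']+a*((z-d['t'][2])/a[...,2])[...,None]
def ortho(d,z,x0,x1,y0,y1,s=1.0):
    # top-down resample onto plane z; image up=+x, left=+y, s mm/px
    gx,gy=np.meshgrid(np.arange(x1,x0,-s/1000),np.arange(y1,y0,-s/1000),indexing='ij')
    c=(np.stack([gx,gy,0*gx+z],-1)-d['t'])@d['R']
    q=np.hypot(c[...,0],c[...,1])+1e-9; k=d['f']*np.arctan2(q,c[...,2])/q
    return cv2.remap(d['frame'],(d['cx']+k*c[...,0]).astype(np.float32),(d['cy']+k*c[...,1]).astype(np.float32),cv2.INTER_LINEAR)
def st():
    o=r.get_obs(); M=R.from_rotvec(o['orientation']).as_matrix()
    print('t',round(o['clock'],2),'tcp',(o['tcp_pos']*1000).round(1),'yang',round(float(np.degrees(np.arctan2(M[1,1],M[0,1]))),2),'zax',M[:,2].round(3),'F',o['contact_force'].round(1),'w',round(o['grip_width']*1000,1),'g',round(o['gripper_force'],1),'q7',o['joints'].round(2))
E
python3 - <<'E'
from h import *
st(); d=grab('wrist','w0.png'); print(d['t'],d['R'].round(3).tolist(),d['f'],d['cx'],d['cy'])
np.savez('w0.npz',**{k:d[k] for k in('frame','z_map','f','cx','cy','R','t')})
cv2.imwrite('pics/w0b.png',cv2.resize(d['frame'],(796,597),interpolation=cv2.INTER_CUBIC))
E
```

```text
t 0.1 tcp [230.5 633.9 241.4] yang 70.02 zax [-0.    -0.002 -1.   ] F [0.7 0.1 0.3] w 85.5 g 0.0 q7 [-1.33  0.48  0.02  1.56 -0.01  1.11 -0.08]
[0.16152797 0.65896993 0.37389503] [[0.343, 0.9, 0.27], [0.939, -0.328, -0.1], [-0.002, 0.288, -0.958]] 297.3186396354542 255.1801078555236 196.9393221237316
```

View pics/w0b.png

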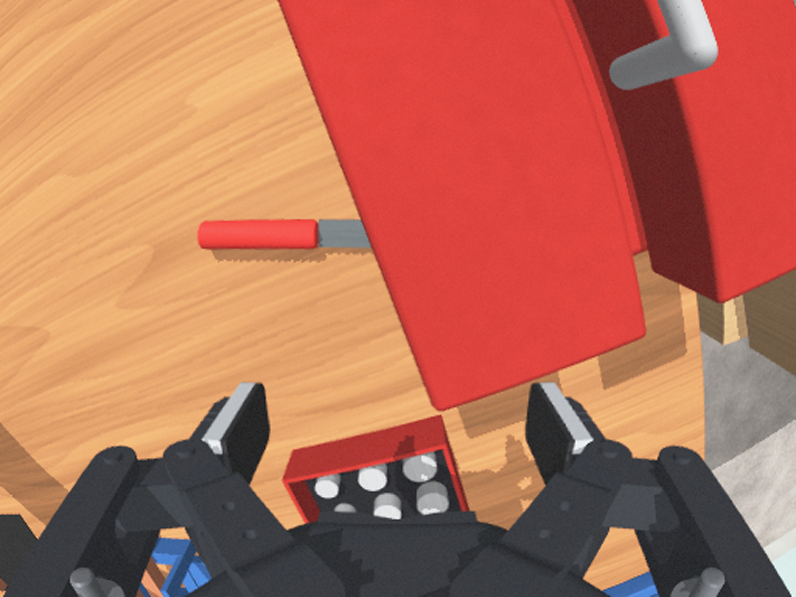

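The rows were refused, so the arm hasn't moved. The picture shows only the toolbox and the tray at (375,490) from the start pose. I'll resend with all six numbers in each row.

Call:
send_rows(
  deltas=[
    {"dx": 15,"dy": -30,"dz": 25,"rx": 0,"ry": 0,"rz": -6},
    {"dx": 35,"dy": -60,"dz": 45,"rx": 0,"ry": 0,"rz": -12},
    {"dx": 55,"dy": -95,"dz": 60,"rx": 0,"ry": 0,"rz": -18},
    {"dx": 75,"dy": -125,"dz": 60,"rx": 0,"ry": 0,"rz": -24},
    {"dx": 95,"dy": -155,"dz": 60,"rx": 0,"ry": 0,"rz": -30},
  ],
)

```text
clock: 0.57
tcp_pos: [0.3268, 0.4779, 0.3035]
orientation: [1.335, 2.844, 0.003]
contact_force: [0.5, 0.4, 0.1]
grip_width: 0.0852
gripper_force: 0.0
```

Call:
send_rows(
  deltas=[
    {"dx": 20,"dy": -33,"dz": 0,"rx": 0,"ry": 0,"rz": -6},
    {"dx": 40,"dy": -66,"dz": 0,"rx": 0,"ry": 0,"rz": -12},
    {"dx": 60,"dy": -99,"dz": 0,"rx": 0,"ry": 0,"rz": -18},
    {"dx": 80,"dy": -132,"dz": 10,"rx": 0,"ry": 0,"rz": -24},
    {"dx": 100,"dy": -165,"dz": 20,"rx": 0,"ry": 0,"rz": -30},
  ],
)

```text
clock: 0.98
tcp_pos: [0.4259, 0.3122, 0.322]
orientation: [-2.025, -2.402, 0.002]
contact_force: [0.9, 0.9, 0.5]
grip_width: 0.0852
gripper_force: 0.0
```

Call:
send_rows(
  deltas=[
    {"dx": 20,"dy": -33,"dz": 0,"rx": 0,"ry": 0,"rz": -5},
    {"dx": 40,"dy": -66,"dz": 0,"rx": 0,"ry": 0,"rz": -10},
    {"dx": 60,"dy": -100,"dz": 10,"rx": 0,"ry": 0,"rz": -10},
    {"dx": 60,"dy": -115,"dz": 20,"rx": 0,"ry": 0,"rz": -10},
    {"dx": 60,"dy": -115,"dz": 20,"rx": 0,"ry": 0,"rz": -10},
  ],
)

```text
clock: 1.4
tcp_pos: [0.4878, 0.1944, 0.3443]
orientation: [2.229, 2.212, 0.003]
contact_force: [0.6, 0.2, 0.0]
grip_width: 0.0853
gripper_force: 0.0
```

Run:
```python
from h import *
st(); d=grab('wrist','w1.png'); print(d['t'])
np.savez('w1.npz',**{k:d[k] for k in('frame','z_map','f','cx','cy','R','t')})
a=ortho(d,.1,.36,.66,-.02,.36,1.0); b=ortho(d,.052,.36,.66,-.02,.36,1.0)
cv2.imwrite('pics/w1o.png',np.hstack([a,b]))
```

```text
t 1.4 tcp [487.8 194.4 344.3] yang -0.44 zax [ 0.003  0.    -1.   ] F [0.6 0.2 0. ] w 85.3 g 0.0 q7 [-0.91  0.14  0.46  1.8  -0.06  1.21 -0.43]
[0.48813795 0.26775995 0.4767788 ]
```

View pics/w1o.png

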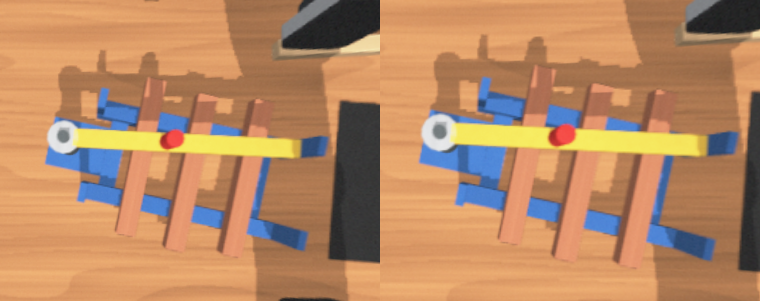

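Resampled wrist view: hinge at (63,135), red knob at (172,140), and the arm nearly shut. The three low tubes and the blue rails are clear. Next I measure them with depth.

```bash
cat >> h.py <<'E'
def wworld(d):
    z=d['z_map'].astype(float); v,u=np.mgrid[:z.shape[0],:z.shape[1]]
    x,y=u-d['cx'],v-d['cy']; q=np.hypot(x,y)+1e-9; k=np.tan(q/d['f'])/q*z
    return np.stack([x*k,y*k,z],-1)@d['R'].T+d['t']
def hsvm(f):
    hsv=cv2.cvtColor(f,cv2.COLOR_BGR2HSV).astype(int); return hsv[...,0],hsv[...,1],hsv[...,2]
def fitline(P):
    c=P[:,:2].mean(0); w=np.ones(len(P))
    for _ in range(5):
        c=(P[:,:2]*w[:,None]).sum(0)/w.sum(); Q=P[:,:2]-c
        e=np.linalg.eigh((Q*w[:,None]).T@Q)[1]; w=(np.abs(Q@e[:,0])<.014)*1.
    return c,np.degrees(np.arctan2(e[1,1],e[0,1]))%180,np.percentile(Q[w>0]@e[:,1],[1,99]),np.percentile(Q[w>0]@e[:,0],[2,98])
E
python3 - <<'E'
from h import *
d=dict(np.load('w1.npz')); W=wworld(d); H,S,V=hsvm(d['frame']); X,Y,Z=W[...,0],W[...,1],W[...,2]
roi=(X>.38)&(X<.62)&(Y>0)&(Y<.34)
def show(nm,m,amin):
    for c,a,P in blobs(m,W,amin):
        l=fitline(P); print(nm,c,a,*rect(P),'z',np.percentile(P[:,2],[5,50,95]).round(3),'line',l[0].round(4),l[1].round(1),(l[2]*1000).round(0),(l[3]*1000).round(0))
show('yel',roi&(H>20)&(H<35)&(S>120)&(abs(Z-.112)<.007),50)
show('knob',roi&((H<6)|(H>174))&(S>170)&(abs(Z-.152)<.006),5)
show('cop',roi&(H<16)&(S>80)&(abs(Z-.052)<.007),100)
show('blue',roi&(H>100)&(H<125)&(S>120)&(abs(Z-.03)<.005),30)
show('stake',roi&(H>100)&(H<125)&(S>120)&(abs(Z-.088)<.005),10)
show('hub',roi&(S<60)&(V>100)&(Z>.1),20)
E
```

```text
yel [282. 131.] 933 [514.4 233. ] 88.4 [102.8  54.3] z [0.111 0.113 0.114] line [0.5203 0.2419] 86.9 [-40.  39.] [-8.  8.]
yel [276. 219.] 1060 [515.9 137.6] -85.3 [264.  34.] z [0.111 0.113 0.114] line [0.5148 0.1273] 87.6 [-60.  59.] [-9.  8.]
knob [282. 175.] 117 [508.6 214. ] -62.4 [114.3  13.5] z [0.151 0.153 0.154] line [0.5184 0.1956] 117.7 [-32.   7.] [-6.  6.]
cop [240. 144.] 1038 [468.6 235.3] -11.3 [109.3  71.2] z [0.051 0.053 0.054] line [0.4668 0.2199] 168.1 [-46.  48.] [-11.  10.]
cop [308. 157.] 608 [542.2 213.3] -31.1 [148.9  37.4] z [0.002 0.053 0.054] line [0.5652 0.1997] 166.2 [-45.  30.] [-10.  11.]
cop [234. 183.] 1128 [464.  202.8] 78.5 [136.9 122.7] z [0.05  0.053 0.054] line [0.4563 0.163 ] 168.3 [-54.  54.] [-10.  11.]
cop [300. 196.] 417 [525.1 180.1] -53.8 [185.2  43.8] z [0.001 0.052 0.054] line [0.555 0.141] 162.0 [-37.  23.] [-11.  11.]
cop [232. 223.] 1063 [455.7 168.9] 82.7 [204.4 122.6] z [0.05  0.053 0.054] line [0.4513 0.0992] 168.0 [-56.  55.] [-10.  11.]
cop [296. 235.] 379 [533.  151.2] -74.9 [248.5  46.6] z [0.001 0.053 0.054] line [0.5505 0.076
[... 1050 characters left out ...]
5] -12.5 [39.3  7. ] z [0.031 0.088 0.09 ] line [0.5663 0.2549] 167.8 [-29.  10.] [-3.  3.]
stake [210. 261.] 67 [419.1  51.4] -11.7 [18.4  7.9] z [0.087 0.089 0.09 ] line [0.4192 0.0519] 169.3 [-9.  9.] [-3.  4.]
stake [275. 273.] 61 [527.8   6.2] -64.7 [68.9 17.8] z [0.086 0.089 0.09 ] line [0.5164 0.0287] 113.2 [-59.   9.] [-9.  8.]
hub [284.  88.] 444 [530.1 295.9] 4.0 [45.  26.6] z [0.111 0.113 0.119] line [0.5237 0.2955] 8.3 [-29.  16.] [-12.  11.]
hub [146. 269.] 471 [465.3 233.9] 51.8 [81.4  6. ] z [0.355 0.374 0.385] line [0.4418 0.2054] 51.0 [-3.  2.] [-3.  2.]
hub [366. 269.] 461 [586.  136.8] -52.2 [327.    6.1] z [0.355 0.374 0.386] line [0.5354 0.2035] 128.3 [-5.  4.] [-2.  3.]
```

Call:
send_rows(
  deltas=[
    {"dx": 31,"dy": 0.5,"dz": -40,"rx": 0,"ry": 0,"rz": -2},
    {"dx": 31,"dy": 0.5,"dz": -80,"rx": 0,"ry": 0,"rz": -2},
    {"dx": 31,"dy": 0.5,"dz": -120,"rx": 0,"ry": 0,"rz": -2},
    {"dx": 31,"dy": 0.5,"dz": -150,"rx": 0,"ry": 0,"rz": -2},
    {"dx": 31,"dy": 0.5,"dz": -160,"rx": 0,"ry": 0,"rz": -2},
  ],
  jaw=40,
)

```text
clock: 1.87
tcp_pos: [0.5124, 0.2006, 0.1765]
orientation: [-2.254, -2.184, 0.014]
contact_force: [-1.4, 0.5, 0.1]
grip_width: 0.0401
gripper_force: 0.0
```

Run:
```python
from h import *
st()
a0=-92.8
for c in range(3):
    b=np.radians(a0+30*c); print([[round(100*(np.cos(b+np.radians(6*k))-np.cos(b)),1),round(100*(np.sin(b+np.radians(6*k))-np.sin(b)),1)] for k in range(1,6)])
```

```text
t 1.87 tcp [512.4 200.6 176.5] yang -1.81 zax [-0.009 -0.004 -1.   ] F [-1.4  0.5  0.1] w 40.1 g 0.0 q7 [-0.83  0.37  0.43  1.94 -0.2   0.88 -0.33]
[[np.float64(10.5), np.float64(0.0)], [np.float64(20.9), np.float64(1.2)], [np.float64(31.1), np.float64(3.4)], [np.float64(41.0), np.float64(6.6)], [np.float64(50.6), np.float64(10.9)]]
[[np.float64(9.0), np.float64(5.3)], [np.float64(17.5), np.float64(11.4)], [np.float64(25.2), np.float64(18.5)], [np.float64(32.2), np.float64(26.3)], [np.float64(38.3), np.float64(34.8)]]
[[np.float64(5.2), np.float64(9.1)], [np.float64(9.4), np.float64(18.7)], [np.float64(12.6), np.float64(28.6)], [np.float64(14.8), np.float64(38.9)], [np.float64(15.8), np.float64(49.3)]]
```

Call:
send_rows(
  deltas=[
    {"dx": 0,"dy": 0,"dz": 0,"rx": 0,"ry": 0,"rz": 0},
    {"dx": 0,"dy": 0,"dz": 0,"rx": 0,"ry": 0,"rz": 0},
    {"dx": 0,"dy": 0,"dz": 0,"rx": 0,"ry": 0,"rz": 0},
  ],
)

```text
clock: 2.12
tcp_pos: [0.518, 0.2011, 0.1845]
orientation: [2.258, 2.183, 0.006]
contact_force: [0.6, 0.0, 0.3]
grip_width: 0.04
gripper_force: 0.0
```

Call:
send_rows(
  deltas=[
    {"dx": 1,"dy": -6,"dz": -20,"rx": 0,"ry": 0,"rz": 0},
    {"dx": 1,"dy": -6,"dz": -38,"rx": 0,"ry": 0,"rz": 0},
    {"dx": 1,"dy": -6,"dz": -53,"rx": 0,"ry": 0,"rz": 0},
    {"dx": 1,"dy": -6,"dz": -53,"rx": 0,"ry": 0,"rz": 0},
    {"dx": 1,"dy": -6,"dz": -53,"rx": 0,"ry": 0,"rz": 0},
  ],
)

```text
clock: 2.53
tcp_pos: [0.5185, 0.1944, 0.1308]
orientation: [2.259, 2.183, 0.003]
contact_force: [-0.7, 0.2, -0.0]
grip_width: 0.0399
gripper_force: 0.0
```

Call:
send_rows(
  deltas=[
    {"dx": 0,"dy": 0,"dz": 0,"rx": 0,"ry": 0,"rz": 0},
    {"dx": 0,"dy": 0,"dz": 0,"rx": 0,"ry": 0,"rz": 0},
    {"dx": 0,"dy": 0,"dz": 0,"rx": 0,"ry": 0,"rz": 0},
  ],
  jaw=20,
)

```text
clock: 2.78
tcp_pos: [0.5185, 0.1944, 0.1307]
orientation: [2.259, 2.182, 0.004]
contact_force: [-0.2, -0.9, 0.6]
grip_width: 0.0205
gripper_force: 0.0
```

Call:
send_rows(
  deltas=[
    {"dx": 10.5,"dy": 0,"dz": 0,"rx": 0,"ry": 0,"rz": 6},
    {"dx": 20.9,"dy": 1.2,"dz": 0,"rx": 0,"ry": 0,"rz": 12},
    {"dx": 31.1,"dy": 3.4,"dz": 0,"rx": 0,"ry": 0,"rz": 18},
    {"dx": 41,"dy": 6.6,"dz": 0,"rx": 0,"ry": 0,"rz": 24},
    {"dx": 50.6,"dy": 10.9,"dz": 0,"rx": 0,"ry": 0,"rz": 30},
  ],
)

```text
clock: 3.2
tcp_pos: [0.5684, 0.2047, 0.1298]
orientation: [-1.611, -2.697, 0.001]
contact_force: [-2.3, -0.6, -0.4]
grip_width: 0.0199
gripper_force: 0.8
```

Run:
```python
from h import *
st()
```

```text
t 3.2 tcp [568.4 204.7 129.8] yang 28.29 zax [-0.001 -0.    -1.   ] F [-2.3 -0.6 -0.4] w 19.9 g 0.8 q7 [-0.65  0.5   0.27  1.84 -0.17  0.82  0.2 ]
```

Call:
send_rows(
  deltas=[
    {"dx": 9,"dy": 5.3,"dz": 0,"rx": 0,"ry": 0,"rz": 6},
    {"dx": 17.5,"dy": 11.4,"dz": 0,"rx": 0,"ry": 0,"rz": 12},
    {"dx": 25.2,"dy": 18.5,"dz": 0,"rx": 0,"ry": 0,"rz": 18},
    {"dx": 32.2,"dy": 26.3,"dz": 0,"rx": 0,"ry": 0,"rz": 24},
    {"dx": 38.3,"dy": 34.8,"dz": 0,"rx": 0,"ry": 0,"rz": 30},
  ],
)

```text
clock: 3.62
tcp_pos: [0.6072, 0.2388, 0.1298]
orientation: [0.859, 3.021, -0.002]
contact_force: [-1.1, -2.3, -0.3]
grip_width: 0.0199
gripper_force: 0.9
```

Call:
send_rows(
  deltas=[
    {"dx": 5.2,"dy": 9.1,"dz": 0,"rx": 0,"ry": 0,"rz": 6},
    {"dx": 9.4,"dy": 18.7,"dz": 0,"rx": 0,"ry": 0,"rz": 12},
    {"dx": 12.6,"dy": 28.6,"dz": 0,"rx": 0,"ry": 0,"rz": 18},
    {"dx": 14.8,"dy": 38.9,"dz": 0,"rx": 0,"ry": 0,"rz": 24},
    {"dx": 14.8,"dy": 38.9,"dz": 0,"rx": 0,"ry": 0,"rz": 24},
  ],
)

```text
clock: 4.03
tcp_pos: [0.6218, 0.2806, 0.1299]
orientation: [0.211, 3.134, 0.003]
contact_force: [0.6, 0.4, 0.1]
grip_width: 0.0202
gripper_force: 0.0
```

Call:
send_rows(
  deltas=[
    {"dx": 0,"dy": 0,"dz": 0,"rx": 0,"ry": 0,"rz": 0},
    {"dx": 0,"dy": 0,"dz": 0,"rx": 0,"ry": 0,"rz": 0},
    {"dx": 0,"dy": 0,"dz": 40,"rx": 0,"ry": 0,"rz": 0},
    {"dx": 0,"dy": 0,"dz": 80,"rx": 0,"ry": 0,"rz": 0},
    {"dx": 0,"dy": 0,"dz": 110,"rx": 0,"ry": 0,"rz": 0},
  ],
  jaw=45,
)

```text
clock: 4.45
tcp_pos: [0.6218, 0.2778, 0.2422]
orientation: [0.224, 3.132, 0.001]
contact_force: [1.2, 0.8, 1.7]
grip_width: 0.0449
gripper_force: 0.0
```

Run:
```python
from h import *
st(); d=grab('top'); W=world(d); H,S,V=hsvm(d['frame']); X,Y,Z=W[...,0],W[...,1],W[...,2]
reg=(X>.4)&(X<.9)&(Y>-.55)&(Y<.5)
print('yel',[(rect(P),) for c,a,P in blobs(reg&(H>20)&(H<35)&(S>120)&(abs(Z-.112)<.01),W,15)])
print('stick')
for c,a,P in blobs((X>.61)&(X<.69)&(Y<.02)&(Y>-.42)&(abs(Z-.02)<.012)&(S<130),W,60): l=fitline(P); print(l,np.median(P[:,2]))
print('tube')
for c,a,P in blobs((X>.34)&(X<.58)&(Y<-.1)&(Y>-.5)&(abs(Z-.025)<.012)&(S>100)&(H<16),W,60): l=fitline(P); print(l,np.median(P[:,2]))
```

```text
t 4.45 tcp [621.8 277.8 242.2] yang 81.82 zax [ 0.002  0.    -1.   ] F [1.2 0.8 1.7] w 44.9 g 0.0 q7 [-0.54  0.49  0.04  1.54 -0.02  1.11  0.93]
yel [((array([689.6, 258.3]), 14.9, array([153.3,  44.4])),), ((array([609.4, 279.3]), 32.7, array([32.1, 11.5])),)]
stick
(array([ 0.6577661, -0.280002 ]), np.float64(87.28282628728093), array([-0.09938571,  0.098998  ]), array([-0.00980344,  0.00776295])) 0.017805371422491723
(array([ 0.64324891, -0.07371982]), np.float64(93.30629714865573), array([-0.0904676 ,  0.08797466]), array([-0.00961941,  0.00792892])) 0.017315392665309126
tube
(array([ 0.46568106, -0.38918915]), np.float64(170.1701455847012), array([-0.08311166,  0.0906288 ]), array([-0.01115091,  0.01367719])) 0.022653250833589156
(array([ 0.44612138, -0.3025534 ]), np.float64(178.56419342086303), array([-0.08903285,  0.08591322]), array([-0.01167674,  0.01340425])) 0.023459878351648866
```

Call:
send_rows(
  deltas=[
    {"dx": 4,"dy": -35,"dz": 20,"rx": 0,"ry": 0,"rz": -7},
    {"dx": 8,"dy": -70,"dz": 40,"rx": 0,"ry": 0,"rz": -14},
    {"dx": 12,"dy": -105,"dz": 60,"rx": 0,"ry": 0,"rz": -21},
    {"dx": 16,"dy": -140,"dz": 60,"rx": 0,"ry": 0,"rz": -28},
    {"dx": 20,"dy": -175,"dz": 60,"rx": 0,"ry": 0,"rz": -35},
  ],
)

```text
clock: 4.92
tcp_pos: [0.6418, 0.1012, 0.3013]
orientation: [1.163, 2.915, 0.003]
contact_force: [0.3, -0.0, -0.9]
grip_width: 0.0448
gripper_force: 0.0
```

Call:
send_rows(
  deltas=[
    {"dx": 0,"dy": -35,"dz": 0,"rx": 0,"ry": 0,"rz": -7},
    {"dx": 0,"dy": -70,"dz": 0,"rx": 0,"ry": 0,"rz": -14},
    {"dx": 0,"dy": -105,"dz": 0,"rx": 0,"ry": 0,"rz": -21},
    {"dx": 0,"dy": -140,"dz": 0,"rx": 0,"ry": 0,"rz": -28},
    {"dx": 0,"dy": -175,"dz": 0,"rx": 0,"ry": 0,"rz": -35},
  ],
)

```text
clock: 5.33
tcp_pos: [0.6406, -0.0737, 0.2995]
orientation: [1.988, 2.433, 0.001]
contact_force: [0.6, 0.6, -0.1]
grip_width: 0.045
gripper_force: 0.0
```

Call:
send_rows(
  deltas=[
    {"dx": 0,"dy": 0,"dz": -20,"rx": 0,"ry": 0,"rz": -5},
    {"dx": 0,"dy": 0,"dz": -20,"rx": 0,"ry": 0,"rz": -9},
    {"dx": 0,"dy": 0,"dz": -20,"rx": 0,"ry": 0,"rz": -9},
    {"dx": 0,"dy": 0,"dz": -20,"rx": 0,"ry": 0,"rz": -9},
    {"dx": 0,"dy": 0,"dz": -20,"rx": 0,"ry": 0,"rz": -9},
  ],
)

```text
clock: 5.75
tcp_pos: [0.6416, -0.0712, 0.2798]
orientation: [2.16, 2.281, 0.001]
contact_force: [-0.2, 0.8, -1.0]
grip_width: 0.0448
gripper_force: 0.0
```

```bash
cat > sticks.py <<'E'
from h import *
st(); d=grab('wrist','w_s.png'); W=wworld(d); H,S,V=hsvm(d['frame']); X,Y,Z=W[...,0],W[...,1],W[...,2]
for c,a,P in blobs((X>.56)&(X<.72)&(Y<.1)&(Y>-.45)&(abs(Z-.021)<.004),W,150):
    l=fitline(P); e=np.array([np.cos(np.radians(l[1])),np.sin(np.radians(l[1]))]); m=l[0]+e*l[2].mean()
    print('stick',c,a,'mid',(m*1000).round(1),'ang',l[1].round(1),'ext',(l[2]*1000).round(0),(l[3]*1000).round(0),np.median(P[:,2]).round(4))
cv2.imwrite('pics/w_so.png',ortho(d,.02,.5,.8,-.4,.1,1.0))
E
python3 sticks.py
```

```text
t 5.75 tcp [641.6 -71.2 279.8] yang 3.12 zax [ 0.001  0.    -1.   ] F [-0.2  0.8 -1. ] w 44.8 g 0.0 q7 [-0.29  0.42  0.42  1.61 -0.18  1.15  0.23]
stick [260. 153.] 2095 mid [646.8 -60.3] ang 93.3 ext [-101.   93.] [-10.   9.] 0.0207
stick [262. 283.] 1225 mid [ 661.9 -268. ] ang 87.3 ext [-103.   85.] [-12.   9.] 0.0206
```

View pics/w_so.png

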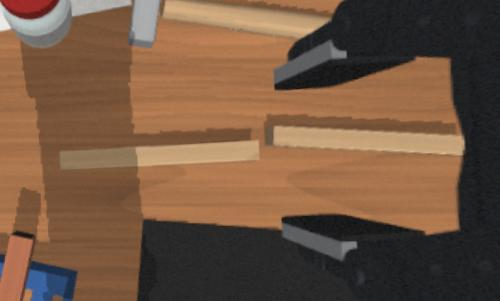

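The sticks show as plain wood at (160,154) and (370,140), so they are the right ones. The jar, at top left, and the hammer are clear. I grasp the left one.

Call:
send_rows(
  deltas=[
    {"dx": 5,"dy": 11,"dz": -40,"rx": 0,"ry": 0,"rz": 0},
    {"dx": 5,"dy": 11,"dz": -80,"rx": 0,"ry": 0,"rz": 0},
    {"dx": 5,"dy": 11,"dz": -120,"rx": 0,"ry": 0,"rz": 0},
    {"dx": 5,"dy": 11,"dz": -160,"rx": 0,"ry": 0,"rz": 0},
    {"dx": 5,"dy": 11,"dz": -195,"rx": 0,"ry": 0,"rz": 0},
  ],
)

```text
clock: 6.22
tcp_pos: [0.6461, -0.0598, 0.0825]
orientation: [-2.16, -2.281, -0.0]
contact_force: [0.2, 0.7, -0.2]
grip_width: 0.0451
gripper_force: 0.0
```

Call:
send_rows(
  deltas=[
    {"dx": 0,"dy": 0,"dz": -20,"rx": 0,"ry": 0,"rz": 0},
    {"dx": 0,"dy": 0,"dz": -40,"rx": 0,"ry": 0,"rz": 0},
    {"dx": 0,"dy": 0,"dz": -60,"rx": 0,"ry": 0,"rz": 0},
    {"dx": 0,"dy": 0,"dz": -69,"rx": 0,"ry": 0,"rz": 0},
    {"dx": 0,"dy": 0,"dz": -69,"rx": 0,"ry": 0,"rz": 0},
  ],
)

```text
clock: 6.63
tcp_pos: [0.6451, -0.06, 0.0134]
orientation: [-2.159, -2.278, 0.003]
contact_force: [-0.1, 0.2, 0.4]
grip_width: 0.0452
gripper_force: 0.0
```

```bash
python3 -c "
from h import *
st()"
```

```text
t 6.63 tcp [645.1 -60.   13.4] yang 3.08 zax [-0.003  0.    -1.   ] F [-0.1  0.2  0.4] w 45.2 g 0.0 q7 [-0.22  0.73  0.3   1.78 -0.32  0.68  0.31]
```

Call:
send_rows(
  deltas=[
    {"dx": 0,"dy": 0,"dz": 0,"rx": 0,"ry": 0,"rz": 0},
    {"dx": 0,"dy": 0,"dz": 0,"rx": 0,"ry": 0,"rz": 0},
    {"dx": 0,"dy": 0,"dz": 0,"rx": 0,"ry": 0,"rz": 0},
    {"dx": 0,"dy": 0,"dz": 0,"rx": 0,"ry": 0,"rz": 0},
    {"dx": 0,"dy": 0,"dz": 3,"rx": 0,"ry": 0,"rz": 0},
  ],
  jaw=0,
  newtons=50,
)

```text
clock: 7.05
tcp_pos: [0.6468, -0.0604, 0.019]
orientation: [2.162, 2.279, 0.001]
contact_force: [-1.0, -0.1, -0.7]
grip_width: 0.0185
gripper_force: 50.3
```

Call:
send_rows(
  deltas=[
    {"dx": 0,"dy": 0,"dz": 30,"rx": 0,"ry": 0,"rz": 0},
    {"dx": 0,"dy": 0,"dz": 65,"rx": 0,"ry": 0,"rz": 0},
    {"dx": 0,"dy": 0,"dz": 105,"rx": 0,"ry": 0,"rz": 0},
    {"dx": -10,"dy": 15,"dz": 135,"rx": 0,"ry": 0,"rz": -2},
    {"dx": -25,"dy": 45,"dz": 145,"rx": 0,"ry": 0,"rz": -5},
  ],
)

```text
clock: 7.47
tcp_pos: [0.6247, -0.0206, 0.1694]
orientation: [2.263, 2.167, 0.009]
contact_force: [1.4, 0.5, 1.0]
grip_width: 0.0188
gripper_force: 50.3
```

Call:
send_rows(
  deltas=[
    {"dx": -17,"dy": 35,"dz": 0,"rx": 0,"ry": 0,"rz": -3},
    {"dx": -34,"dy": 70,"dz": 0,"rx": 0,"ry": 0,"rz": -6},
    {"dx": -51,"dy": 105,"dz": 0,"rx": 0,"ry": 0,"rz": -9},
    {"dx": -68,"dy": 140,"dz": 0,"rx": 0,"ry": 0,"rz": -10.5},
    {"dx": -78,"dy": 157,"dz": 0,"rx": 0,"ry": 0,"rz": -10.5},
  ],
)

```text
clock: 7.88
tcp_pos: [0.5409, 0.1469, 0.1635]
orientation: [-2.444, -1.97, -0.001]
contact_force: [0.2, 0.9, -0.2]
grip_width: 0.0194
gripper_force: 31.2
```

Call:
send_rows(
  deltas=[
    {"dx": 0,"dy": 0,"dz": 0,"rx": 0,"ry": 0,"rz": 0},
    {"dx": 0,"dy": 0,"dz": -20,"rx": 0,"ry": 0,"rz": 0},
    {"dx": 0,"dy": 0,"dz": -40,"rx": 0,"ry": 0,"rz": 0},
    {"dx": 0,"dy": 0,"dz": -40,"rx": 0,"ry": 0,"rz": 0},
    {"dx": 0,"dy": 0,"dz": -40,"rx": 0,"ry": 0,"rz": 0},
  ],
)

```text
clock: 8.3
tcp_pos: [0.5429, 0.1405, 0.123]
orientation: [-2.45, -1.966, 0.003]
contact_force: [-0.1, -0.2, -0.4]
grip_width: 0.0184
gripper_force: 55.0
```

Run:
```python
from h import *
st(); d=grab('wrist','w_h.png'); W=wworld(d); X,Y,Z=W[...,0],W[...,1],W[...,2]; H,S,V=hsvm(d['frame'])
for c,a,P in blobs((Z>.1)&(Z<.15)&(S>50)&(H>8)&(H<25),W,60): l=fitline(P); print(l,np.median(P[:,2]))
```

```text
t 8.3 tcp [542.9 140.5 123. ] yang -12.53 zax [-0.002 -0.001 -1.   ] F [-0.1 -0.2 -0.4] w 18.4 g 55.0 q7 [-0.69  0.46  0.41  1.96 -0.26  0.77 -0.34]
(array([0.70781975, 0.25628509]), np.float64(170.97646689880608), array([-0.03566754,  0.03230756]), array([-0.00074655,  0.00076184])) 0.1062599484192299
(array([0.55144005, 0.17772158]), np.float64(77.55719477971506), array([-0.08123935,  0.06142985]), array([-0.00920944,  0.00930895])) 0.12679230938340996
```

Call:
send_rows(
  deltas=[
    {"dx": -1,"dy": 2,"dz": -20,"rx": 0,"ry": 0,"rz": 0},
    {"dx": -1,"dy": 2,"dz": -35,"rx": 0,"ry": 0,"rz": 0},
    {"dx": -1,"dy": 2,"dz": -45,"rx": 0,"ry": 0,"rz": 0},
    {"dx": -1,"dy": 2,"dz": -53,"rx": 0,"ry": 0,"rz": 0},
    {"dx": -1,"dy": 2,"dz": -53,"rx": 0,"ry": 0,"rz": 0},
  ],
)

```text
clock: 8.77
tcp_pos: [0.5421, 0.1431, 0.0696]
orientation: [-2.45, -1.966, 0.002]
contact_force: [-0.1, -1.0, 0.1]
grip_width: 0.0181
gripper_force: 55.1
```

Call:
send_rows(
  deltas=[
    {"dx": 0,"dy": 0,"dz": -0.5,"rx": 0,"ry": 0,"rz": 0},
    {"dx": 0,"dy": 0,"dz": -1,"rx": 0,"ry": 0,"rz": 0},
    {"dx": 0,"dy": 0,"dz": -1,"rx": 0,"ry": 0,"rz": 0},
  ],
)

```text
clock: 9.02
tcp_pos: [0.543, 0.1436, 0.07]
orientation: [2.45, 1.966, 0.002]
contact_force: [0.2, 1.0, 0.0]
grip_width: 0.0184
gripper_force: 55.1
```

Call:
send_rows(
  deltas=[
    {"dx": 0,"dy": 0,"dz": 0,"rx": 0,"ry": 0,"rz": 0},
    {"dx": 0,"dy": 0,"dz": 0,"rx": 0,"ry": 0,"rz": 0},
    {"dx": 0,"dy": 0,"dz": 20,"rx": 0,"ry": 0,"rz": 0},
    {"dx": 0,"dy": 0,"dz": 60,"rx": 0,"ry": 0,"rz": 0},
    {"dx": 0,"dy": 0,"dz": 100,"rx": 0,"ry": 0,"rz": 0},
  ],
  jaw=40,
)

```text
clock: 9.43
tcp_pos: [0.5412, 0.143, 0.1696]
orientation: [-2.45, -1.966, 0.005]
contact_force: [2.0, 0.7, 0.1]
grip_width: 0.0398
gripper_force: 0.0
```

Call:
send_rows(
  deltas=[
    {"dx": 15,"dy": -40,"dz": 40,"rx": 0,"ry": 0,"rz": 2},
    {"dx": 30,"dy": -80,"dz": 80,"rx": 0,"ry": 0,"rz": 4},
    {"dx": 45,"dy": -118,"dz": 110,"rx": 0,"ry": 0,"rz": 6},
    {"dx": 60,"dy": -155,"dz": 110,"rx": 0,"ry": 0,"rz": 8},
    {"dx": 75,"dy": -190,"dz": 110,"rx": 0,"ry": 0,"rz": 10},
  ],
)

```text
clock: 9.85
tcp_pos: [0.607, -0.0187, 0.2775]
orientation: [2.264, 2.175, 0.007]
contact_force: [0.5, 0.4, -0.6]
grip_width: 0.0397
gripper_force: 0.0
```

Call:
send_rows(
  deltas=[
    {"dx": 10,"dy": -40,"dz": 0,"rx": 0,"ry": 0,"rz": 0},
    {"dx": 20,"dy": -80,"dz": 0,"rx": 0,"ry": 0,"rz": 0},
    {"dx": 30,"dy": -120,"dz": 0,"rx": 0,"ry": 0,"rz": 0},
    {"dx": 40,"dy": -160,"dz": 0,"rx": 0,"ry": 0,"rz": 0},
    {"dx": 45,"dy": -190,"dz": 0,"rx": 0,"ry": 0,"rz": 0},
  ],
)

```text
clock: 10.27
tcp_pos: [0.6506, -0.212, 0.2743]
orientation: [2.271, 2.169, -0.001]
contact_force: [0.3, 0.2, 0.8]
grip_width: 0.04
gripper_force: 0.0
```

```bash
sed -i 's/Y<.1)&(Y>-.45)/Y<.1)\&(Y>-.5)/' sticks.py
cat > cradle.py <<'E'
from h import *
C=np.array([.493,.1533]); a=np.radians(-12.4); ex=np.array([np.cos(a),np.sin(a)]); ey=np.array([-np.sin(a),np.cos(a)])
def cr(P): return np.stack([(P[...,:2]-C)@ex,(P[...,:2]-C)@ey],-1)
def layers(d,W):
    H,S,V=hsvm(d['frame']); Z=W[...,2]; Q=cr(W); roi=(abs(Q[...,0])<.13)&(abs(Q[...,1])<.13)&(S>50)&(H<25)
    for z,n,ax in((.0525,'low',0),(.0725,'stick',1),(.0945,'up',0)):
        for c,ar,P in blobs(roi&(abs(Z-z)<.006),W,25):
            P=P[abs(P[:,2]-np.median(P[:,2]))<.004]; q=cr(P)*1000; b=np.percentile(q,[1,99],axis=0); l=fitline(P)
            print(n,'area',ar,'x',b[:,0].round(0),'y',b[:,1].round(0),'mid',(b.mean(0)).round(1),'ang',((l[1]+12.4+45)%180-45).round(1),'z',np.median(P[:,2]).round(4))
E
python3 - <<'E'
import sticks
from cradle import *
d=grab('top'); layers(d,world(d))
E
```

```text
t 10.27 tcp [ 650.6 -212.   274.3] yang -2.62 zax [ 0.001 -0.002 -1.   ] F [0.3 0.2 0.8] w 40.0 g 0.0 q7 [-0.13  0.51  0.52  1.52 -0.26  1.18  0.39]
stick [266. 202.] 1948 mid [ 661.8 -273.3] ang 87.5 ext [-108.   92.] [-11.   9.] 0.0206
low area 33 x [64. 90.] y [-75. -60.] mid [ 77.3 -67.4] ang -2.7 z 0.0517
low area 122 x [-87.  38.] y [47. 64.] mid [-24.3  55.3] ang -0.0 z 0.0497
low area 49 x [-18.  37.] y [-12.   5.] mid [ 9.9 -3.5] ang 3.0 z 0.0504
low area 51 x [-14.  38.] y [-75. -59.] mid [ 12.2 -67.1] ang -1.2 z 0.0501
low area 66 x [-92. -27.] y [-11.   5.] mid [-59.4  -3.2] ang -0.7 z 0.0486
low area 57 x [-84. -24.] y [-75. -59.] mid [-54.2 -67.2] ang -1.0 z 0.0496
stick area 31 x [44. 56.] y [40. 79.] mid [50.  59.6] ang 83.4 z 0.0697
stick area 106 x [43. 59.] y [-91.  32.] mid [ 50.9 -29.5] ang 89.2 z 0.0698
```

Call:
send_rows(
  deltas=[
    {"dx": 6,"dy": -30,"dz": -20,"rx": 0,"ry": 0,"rz": 0},
    {"dx": 11,"dy": -61,"dz": -50,"rx": 0,"ry": 0,"rz": 0},
    {"dx": 11,"dy": -61,"dz": -90,"rx": 0,"ry": 0,"rz": 0},
    {"dx": 11,"dy": -61,"dz": -130,"rx": 0,"ry": 0,"rz": 0},
    {"dx": 11,"dy": -61,"dz": -170,"rx": 0,"ry": 0,"rz": 0},
  ],
)

```text
clock: 10.78
tcp_pos: [0.6616, -0.2689, 0.1027]
orientation: [2.269, 2.172, 0.001]
contact_force: [0.6, 0.5, 0.7]
grip_width: 0.0403
gripper_force: 0.0
```

Call:
send_rows(
  deltas=[
    {"dx": 0,"dy": 0,"dz": -35,"rx": 0,"ry": 0,"rz": 0},
    {"dx": 0,"dy": 0,"dz": -65,"rx": 0,"ry": 0,"rz": 0},
    {"dx": 0,"dy": 0,"dz": -80,"rx": 0,"ry": 0,"rz": 0},
    {"dx": 0,"dy": 0,"dz": -88,"rx": 0,"ry": 0,"rz": 0},
    {"dx": 0,"dy": 0,"dz": -88,"rx": 0,"ry": 0,"rz": 0},
  ],
)

```text
clock: 11.2
tcp_pos: [0.6611, -0.2683, 0.0149]
orientation: [-2.267, -2.172, 0.001]
contact_force: [0.3, 0.5, -0.1]
grip_width: 0.0403
gripper_force: 0.0
```

```bash
python3 -c "
from h import *
st()"
```

```text
t 11.2 tcp [ 661.1 -268.3   14.9] yang -2.46 zax [-0.002  0.001 -1.   ] F [ 0.3  0.5 -0.1] w 40.3 g 0.0 q7 [ 0.04  0.83  0.4   1.61 -0.41  0.79  0.57]
```

Call:
send_rows(
  deltas=[
    {"dx": 0,"dy": 0,"dz": 0,"rx": 0,"ry": 0,"rz": 0},
    {"dx": 0,"dy": 0,"dz": 0,"rx": 0,"ry": 0,"rz": 0},
    {"dx": 0,"dy": 0,"dz": 0,"rx": 0,"ry": 0,"rz": 0},
    {"dx": 0,"dy": 0,"dz": 0,"rx": 0,"ry": 0,"rz": 0},
    {"dx": 0,"dy": 0,"dz": 3,"rx": 0,"ry": 0,"rz": 0},
  ],
  jaw=0,
  newtons=50,
)

```text
clock: 11.62
tcp_pos: [0.6622, -0.2692, 0.0202]
orientation: [2.268, 2.172, 0.002]
contact_force: [-0.7, 0.3, 0.2]
grip_width: 0.0185
gripper_force: 50.8
```

Call:
send_rows(
  deltas=[
    {"dx": 0,"dy": 0,"dz": 30,"rx": 0,"ry": 0,"rz": 0},
    {"dx": 0,"dy": 0,"dz": 65,"rx": 0,"ry": 0,"rz": 0},
    {"dx": -5,"dy": 10,"dz": 100,"rx": 0,"ry": 0,"rz": 0},
    {"dx": -15,"dy": 35,"dz": 130,"rx": 0,"ry": 0,"rz": -1},
    {"dx": -30,"dy": 65,"dz": 150,"rx": 0,"ry": 0,"rz": -2},
  ],
)

```text
clock: 12.03
tcp_pos: [0.6327, -0.2064, 0.1731]
orientation: [2.307, 2.124, 0.004]
contact_force: [0.8, 1.1, 0.5]
grip_width: 0.0185
gripper_force: 50.8
```

Call:
send_rows(
  deltas=[
    {"dx": -17,"dy": 34,"dz": 0,"rx": 0,"ry": 0,"rz": -1},
    {"dx": -34,"dy": 68,"dz": 0,"rx": 0,"ry": 0,"rz": -2},
    {"dx": -51,"dy": 102,"dz": 0,"rx": 0,"ry": 0,"rz": -3},
    {"dx": -68,"dy": 136,"dz": 0,"rx": 0,"ry": 0,"rz": -4},
    {"dx": -85,"dy": 170,"dz": 0,"rx": 0,"ry": 0,"rz": -5},
  ],
)

```text
clock: 12.45
tcp_pos: [0.5454, -0.0325, 0.1695]
orientation: [-2.398, -2.029, -0.002]
contact_force: [1.6, 0.6, -1.0]
grip_width: 0.0183
gripper_force: 50.8
```

Call:
send_rows(
  deltas=[
    {"dx": -17,"dy": 34,"dz": 0,"rx": 0,"ry": 0,"rz": -1},
    {"dx": -34,"dy": 68,"dz": 0,"rx": 0,"ry": 0,"rz": -2},
    {"dx": -51,"dy": 102,"dz": 0,"rx": 0,"ry": 0,"rz": -3},
    {"dx": -68,"dy": 136,"dz": 0,"rx": 0,"ry": 0,"rz": -3},
    {"dx": -85,"dy": 170,"dz": 0,"rx": 0,"ry": 0,"rz": -3},
  ],
)

```text
clock: 12.87
tcp_pos: [0.4605, 0.1374, 0.1696]
orientation: [-2.45, -1.966, -0.002]
contact_force: [-0.0, 0.7, -0.2]
grip_width: 0.018
gripper_force: 50.8
```

Call:
send_rows(
  deltas=[
    {"dx": -16,"dy": 32,"dz": -10,"rx": 0,"ry": 0,"rz": 0},
    {"dx": -16,"dy": 32,"dz": -30,"rx": 0,"ry": 0,"rz": 0},
    {"dx": -16,"dy": 32,"dz": -45,"rx": 0,"ry": 0,"rz": 0},
    {"dx": -16,"dy": 32,"dz": -45,"rx": 0,"ry": 0,"rz": 0},
    {"dx": -16,"dy": 32,"dz": -45,"rx": 0,"ry": 0,"rz": 0},
  ],
)

```text
clock: 13.28
tcp_pos: [0.4453, 0.1676, 0.1241]
orientation: [2.45, 1.966, -0.002]
contact_force: [0.3, -1.0, 0.4]
grip_width: 0.0187
gripper_force: 50.7
```

```bash
cat > held.py <<'E'
from cradle import *
st(); d=grab('wrist','w_h.png'); W=wworld(d); H,S,V=hsvm(d['frame']); Z=W[...,2]; Q=cr(W)
o=r.get_obs(); t=o['tcp_pos']; print('tcp cradle',(cr(t)*1000).round(1))
for c,a,P in blobs((Z>t[2]-.015)&(Z<t[2]+.03)&(S>50)&(H>3)&(H<25)&(np.hypot(W[...,0]-t[0],W[...,1]-t[1])<.13),W,60):
    l=fitline(P); e=np.array([np.cos(np.radians(l[1])),np.sin(np.radians(l[1]))])
    print('held ends',[(cr(l[0]+e*s)*1000).round(1) for s in l[2]],'ang',round((l[1]+12.4)%180,1),(l[3]*1000).round(0),'z',np.median(P[:,2]).round(4))
E
python3 held.py
```

```text
t 13.28 tcp [445.3 167.6 124.1] yang -12.52 zax [-0.001 -0.001 -1.   ] F [ 0.3 -1.   0.4] w 18.7 g 50.7 q7 [-0.89  0.34  0.48  2.15 -0.24  0.7  -0.47]
tcp cradle [-49.    3.8]
held ends [array([-49.5, -40.8]), array([-49.2,  98.2])] ang 89.9 [-9.  9.] z 0.1265
```

Call:
send_rows(
  deltas=[
    {"dx": 0,"dy": 1,"dz": -20,"rx": 0,"ry": 0,"rz": 0},
    {"dx": 0,"dy": 1,"dz": -35,"rx": 0,"ry": 0,"rz": 0},
    {"dx": 0,"dy": 1,"dz": -45,"rx": 0,"ry": 0,"rz": 0},
    {"dx": 0,"dy": 1,"dz": -53,"rx": 0,"ry": 0,"rz": 0},
    {"dx": 0,"dy": 1,"dz": -54,"rx": 0,"ry": 0,"rz": 0},
  ],
)

```text
clock: 13.75
tcp_pos: [0.446, 0.1687, 0.0699]
orientation: [2.451, 1.966, 0.0]
contact_force: [-1.2, -1.3, 6.6]
grip_width: 0.019
gripper_force: 52.3
```

Call:
send_rows(
  deltas=[
    {"dx": 0,"dy": 0,"dz": 0,"rx": 0,"ry": 0,"rz": 0},
    {"dx": 0,"dy": 0,"dz": 0,"rx": 0,"ry": 0,"rz": 0},
  ],
)

```text
clock: 13.92
tcp_pos: [0.4461, 0.169, 0.0705]
orientation: [2.45, 1.966, 0.001]
contact_force: [-0.4, -0.1, 0.0]
grip_width: 0.0188
gripper_force: 51.6
```

Call:
send_rows(
  deltas=[
    {"dx": 0,"dy": 0,"dz": 0,"rx": 0,"ry": 0,"rz": 0},
    {"dx": 0,"dy": 0,"dz": 0,"rx": 0,"ry": 0,"rz": 0},
    {"dx": 0,"dy": 0,"dz": 20,"rx": 0,"ry": 0,"rz": 0},
    {"dx": 0,"dy": 0,"dz": 60,"rx": 0,"ry": 0,"rz": 0},
    {"dx": 0,"dy": 0,"dz": 100,"rx": 0,"ry": 0,"rz": 0},
  ],
  jaw=40,
)

```text
clock: 14.33
tcp_pos: [0.4445, 0.1682, 0.1704]
orientation: [2.45, 1.966, -0.006]
contact_force: [1.5, 0.9, 0.7]
grip_width: 0.0403
gripper_force: 0.0
```

Call:
send_rows(
  deltas=[
    {"dx": 0,"dy": -40,"dz": 30,"rx": 0,"ry": 0,"rz": 7},
    {"dx": 0,"dy": -80,"dz": 60,"rx": 0,"ry": 0,"rz": 14},
    {"dx": 0,"dy": -120,"dz": 90,"rx": 0,"ry": 0,"rz": 21},
    {"dx": 0,"dy": -160,"dz": 110,"rx": 0,"ry": 0,"rz": 28},
    {"dx": 0,"dy": -200,"dz": 110,"rx": 0,"ry": 0,"rz": 35},
  ],
)

```text
clock: 14.75
tcp_pos: [0.4468, -0.0048, 0.2772]
orientation: [1.752, 2.604, 0.008]
contact_force: [1.9, -0.1, -0.1]
grip_width: 0.0401
gripper_force: 0.0
```

Call:
send_rows(
  deltas=[
    {"dx": 0,"dy": -40,"dz": 0,"rx": 0,"ry": 0,"rz": 7},
    {"dx": 0,"dy": -80,"dz": 0,"rx": 0,"ry": 0,"rz": 14},
    {"dx": 0,"dy": -120,"dz": 0,"rx": 0,"ry": 0,"rz": 21},
    {"dx": 0,"dy": -160,"dz": 0,"rx": 0,"ry": 0,"rz": 28},
    {"dx": 0,"dy": -200,"dz": 0,"rx": 0,"ry": 0,"rz": 35},
  ],
)

```text
clock: 15.17
tcp_pos: [0.446, -0.1668, 0.2743]
orientation: [1.074, 2.952, 0.002]
contact_force: [-0.0, 0.1, -0.3]
grip_width: 0.0399
gripper_force: 0.0
```

Call:
send_rows(
  deltas=[
    {"dx": 0,"dy": -30,"dz": 0,"rx": 0,"ry": 0,"rz": 7},
    {"dx": 0,"dy": -60,"dz": 0,"rx": 0,"ry": 0,"rz": 14},
    {"dx": 0,"dy": -70,"dz": 0,"rx": 0,"ry": 0,"rz": 21},
    {"dx": 0,"dy": -70,"dz": 0,"rx": 0,"ry": 0,"rz": 28},
    {"dx": 0,"dy": -70,"dz": 0,"rx": 0,"ry": 0,"rz": 30},
  ],
)

```text
clock: 15.58
tcp_pos: [0.4458, -0.2368, 0.2741]
orientation: [-0.275, -3.129, 0.0]
contact_force: [-0.2, 0.8, -0.7]
grip_width: 0.0403
gripper_force: 0.0
```

```bash
cat > tubes.py <<'E'
from cradle import *
st(); d=grab('wrist','w_t.png'); W=wworld(d); H,S,V=hsvm(d['frame']); X,Y,Z=W[...,0],W[...,1],W[...,2]
for c,a,P in blobs((X>.33)&(X<.62)&(Y<-.05)&(Y>-.52)&(abs(Z-.0255)<.005)&(H<25)&(S>70),W,150):
    l=fitline(P); e=np.array([np.cos(np.radians(l[1])),np.sin(np.radians(l[1]))]); m=l[0]+e*l[2].mean()
    print('tube',c,a,'mid',(m*1000).round(1),'ang',l[1].round(1),'ext',(l[2]*1000).round(0),(l[3]*1000).round(0),np.median(P[:,2]).round(4))
t=grab('top'); layers(t,world(t))
E
python3 tubes.py
```

```text
t 15.58 tcp [ 445.8 -236.8  274.1] yang 79.94 zax [-0. -0. -1.] F [-0.2  0.8 -0.7] w 40.3 g 0.0 q7 [-0.26  0.18  0.72  1.95 -0.14  1.05  1.91]
tube [212. 174.] 2198 mid [ 450.4 -295.1] ang 179.0 ext [-92.  85.] [-10.  11.] 0.0256
tube [190. 190.] 1825 mid [ 464.4 -330.7] ang 171.3 ext [-82.  74.] [-10.  11.] 0.0256
low area 71 x [-35.  37.] y [48. 63.] mid [ 1.5 55.4] ang 1.1 z 0.0498
low area 75 x [-36.  36.] y [-12.   5.] mid [ 0.2 -3.6] ang 0.2 z 0.0507
low area 32 x [-36.  -5.] y [-76. -61.] mid [-20.5 -68. ] ang -6.5 z 0.0491
low area 29 x [-88. -63.] y [46. 61.] mid [-75.2  53.9] ang -13.5 z 0.0487
stick area 76 x [43. 59.] y [ 5. 93.] mid [51.1 49.1] ang 88.7 z 0.071
stick area 42 x [43. 58.] y [-62.  -9.] mid [ 50.8 -35.1] ang 90.6 z 0.0707
stick area 28 x [44. 57.] y [-98. -70.] mid [ 50.4 -84.2] ang 83.5 z 0.0693
stick area 68 x [-57. -41.] y [-98. -16.] mid [-48.8 -56.7] ang 89.7 z 0.0722
```

Run:
```python
from h import *
d=grab('wrist'); cv2.imwrite('pics/w_to.png',ortho(d,.025,.32,.62,-.5,-.1,1.0))
d=grab('top'); W=world(d); H,S,V=hsvm(d['frame']); X,Y,Z=W[...,0],W[...,1],W[...,2]
for c,a,P in blobs((X>.34)&(X<.58)&(Y<-.1)&(Y>-.5)&(abs(Z-.025)<.012)&(S>100)&(H<16),W,60): l=fitline(P); print(l,len(P))
```

```text
(no output)
```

View pics/w_to.png

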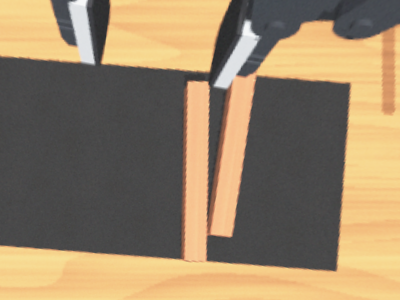

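The wrist view shows one tube at (195,170) and the other, at (232,155), which has been knocked to within a few mm of it at the near end. I'll take the knocked one first, by its far half where the gap is wide.

Call:
send_rows(
  deltas=[
    {"dx": 26,"dy": -34,"dz": -20,"rx": 0,"ry": 0,"rz": 1.4},
    {"dx": 52,"dy": -68,"dz": -50,"rx": 0,"ry": 0,"rz": 1.4},
    {"dx": 78,"dy": -103,"dz": -80,"rx": 0,"ry": 0,"rz": 1.4},
    {"dx": 78,"dy": -103,"dz": -120,"rx": 0,"ry": 0,"rz": 1.4},
    {"dx": 78,"dy": -103,"dz": -160,"rx": 0,"ry": 0,"rz": 1.4},
  ],
  jaw=30,
)

```text
clock: 16.2
tcp_pos: [0.5259, -0.3398, 0.1291]
orientation: [0.246, 3.128, -0.006]
contact_force: [0.9, 0.3, -0.1]
grip_width: 0.0301
gripper_force: 0.0
```

Call:
send_rows(
  deltas=[
    {"dx": 0,"dy": 0,"dz": -20,"rx": 0,"ry": 0,"rz": 0},
    {"dx": 0,"dy": 0,"dz": -40,"rx": 0,"ry": 0,"rz": 0},
    {"dx": 0,"dy": 0,"dz": -50,"rx": 0,"ry": 0,"rz": 0},
    {"dx": 0,"dy": 0,"dz": -50,"rx": 0,"ry": 0,"rz": 0},
    {"dx": 0,"dy": 0,"dz": -50,"rx": 0,"ry": 0,"rz": 0},
  ],
)

```text
clock: 16.62
tcp_pos: [0.5236, -0.3366, 0.0799]
orientation: [-0.243, -3.132, 0.0]
contact_force: [0.4, -0.7, 0.1]
grip_width: 0.0298
gripper_force: 0.0
```

Run:
```python
from h import *
st(); d=grab('wrist'); W=wworld(d); H,S,V=hsvm(d['frame']); X,Y,Z=W[...,0],W[...,1],W[...,2]
for c,a,P in blobs((X>.33)&(X<.65)&(Y<-.05)&(Y>-.52)&(abs(Z-.0255)<.005)&(H<25)&(S>70),W,150):
    l=fitline(P); e=np.array([np.cos(np.radians(l[1])),np.sin(np.radians(l[1]))]); print([(l[0]+e*s).round(4) for s in l[2]],l[1].round(1),(l[3]*1000).round(0))
cv2.imwrite('pics/w_to2.png',ortho(d,.025,.32,.62,-.5,-.15,1.0))
```

```text
t 16.62 tcp [ 523.6 -336.6   79.9] yang 81.14 zax [-0. -0. -1.] F [ 0.4 -0.7  0.1] w 29.8 g 0.0 q7 [ 0.07  0.65  0.56  1.84 -0.47  0.79  2.3 ]
[array([ 0.5383, -0.2984]), array([ 0.3832, -0.2956])] 179.0 [-11.  10.]
[array([ 0.5619, -0.3458]), array([ 0.3878, -0.3205])] 171.7 [-11.  10.]
```

View pics/w_to2.png

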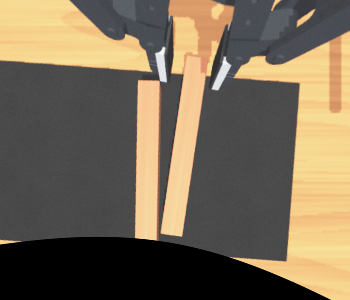

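The knocked tube lies at (187,145), seen between the pads. I need to shift 3.5 mm in −y, then descend.

Call:
send_rows(
  deltas=[
    {"dx": 0,"dy": -3.5,"dz": -15,"rx": 0,"ry": 0,"rz": 0.5},
    {"dx": 0,"dy": -3.5,"dz": -30,"rx": 0,"ry": 0,"rz": 0.5},
    {"dx": 0,"dy": -3.5,"dz": -45,"rx": 0,"ry": 0,"rz": 0.5},
    {"dx": 0,"dy": -3.5,"dz": -62,"rx": 0,"ry": 0,"rz": 0.5},
    {"dx": 0,"dy": -3.5,"dz": -62,"rx": 0,"ry": 0,"rz": 0.5},
  ],
)

```text
clock: 17.08
tcp_pos: [0.5226, -0.3396, 0.0147]
orientation: [-0.229, -3.131, -0.002]
contact_force: [-0.3, 0.1, -0.1]
grip_width: 0.03
gripper_force: 0.0
```

Call:
send_rows(
  deltas=[
    {"dx": 0,"dy": 0,"dz": 0,"rx": 0,"ry": 0,"rz": 0},
    {"dx": 0,"dy": 0,"dz": 0,"rx": 0,"ry": 0,"rz": 0},
    {"dx": 0,"dy": 0,"dz": 0,"rx": 0,"ry": 0,"rz": 0},
    {"dx": 0,"dy": 0,"dz": 0,"rx": 0,"ry": 0,"rz": 0},
  ],
  jaw=0,
  newtons=80,
)

```text
clock: 17.42
tcp_pos: [0.5233, -0.3401, 0.0176]
orientation: [-0.229, -3.133, -0.0]
contact_force: [0.9, -0.8, -3.3]
grip_width: 0.0203
gripper_force: 80.0
```

Call:
send_rows(
  deltas=[
    {"dx": 0,"dy": 0,"dz": 15,"rx": 0,"ry": 0,"rz": 0},
    {"dx": 0,"dy": 0,"dz": 40,"rx": 0,"ry": 0,"rz": 0},
    {"dx": 0,"dy": 0,"dz": 75,"rx": 0,"ry": 0,"rz": 0},
    {"dx": 0,"dy": 0,"dz": 110,"rx": 0,"ry": 0,"rz": 0},
    {"dx": 0,"dy": 0,"dz": 150,"rx": 0,"ry": 0,"rz": 0},
  ],
)

```text
clock: 17.83
tcp_pos: [0.5223, -0.3398, 0.1693]
orientation: [-0.229, -3.132, -0.001]
contact_force: [0.8, -1.2, -2.9]
grip_width: 0.0201
gripper_force: 80.0
```

```bash
python3 held.py
```

```text
t 17.83 tcp [ 522.3 -339.8  169.3] yang 81.63 zax [-0.002  0.001 -1.   ] F [ 0.8 -1.2 -2.9] w 20.1 g 80.0 q7 [ 0.01  0.54  0.64  1.78 -0.39  0.95  2.24]
tcp cradle [ 138.7 -477.8]
held ends [array([ 171.2, -472.3]), array([  14.7, -484.2])] ang 4.4 [-10.  10.] z 0.1786
```

Call:
send_rows(
  deltas=[
    {"dx": 2,"dy": 38,"dz": 4,"rx": 0,"ry": 0,"rz": -1},
    {"dx": 4,"dy": 76,"dz": 8,"rx": 0,"ry": 0,"rz": -2},
    {"dx": 6,"dy": 114,"dz": 8,"rx": 0,"ry": 0,"rz": -3},
    {"dx": 8,"dy": 152,"dz": 8,"rx": 0,"ry": 0,"rz": -4},
    {"dx": 10,"dy": 190,"dz": 8,"rx": 0,"ry": 0,"rz": -4},
  ],
)

```text
clock: 18.3
tcp_pos: [0.533, -0.1487, 0.1765]
orientation: [0.34, 3.122, 0.001]
contact_force: [0.3, -0.0, -3.0]
grip_width: 0.0205
gripper_force: 80.2
```

Call:
send_rows(
  deltas=[
    {"dx": 2,"dy": 38,"dz": 0,"rx": 0,"ry": 0,"rz": 0},
    {"dx": 4,"dy": 76,"dz": 0,"rx": 0,"ry": 0,"rz": 0},
    {"dx": 6,"dy": 114,"dz": 0,"rx": 0,"ry": 0,"rz": 0},
    {"dx": 8,"dy": 152,"dz": 0,"rx": 0,"ry": 0,"rz": 0},
    {"dx": 10,"dy": 190,"dz": 0,"rx": 0,"ry": 0,"rz": 0},
  ],
)

```text
clock: 18.72
tcp_pos: [0.543, 0.0415, 0.1766]
orientation: [0.339, 3.123, 0.002]
contact_force: [0.8, -0.8, -2.7]
grip_width: 0.0207
gripper_force: 80.2
```

Call:
send_rows(
  deltas=[
    {"dx": 2,"dy": 38,"dz": 0,"rx": 0,"ry": 0,"rz": 0},
    {"dx": 4,"dy": 76,"dz": 0,"rx": 0,"ry": 0,"rz": 0},
    {"dx": 4,"dy": 114,"dz": -10,"rx": 0,"ry": 0,"rz": 0},
    {"dx": 4,"dy": 130,"dz": -30,"rx": 0,"ry": 0,"rz": 0},
    {"dx": 4,"dy": 130,"dz": -45,"rx": 0,"ry": 0,"rz": 0},
  ],
)

```text
clock: 19.13
tcp_pos: [0.5468, 0.1766, 0.1304]
orientation: [0.325, 3.125, 0.006]
contact_force: [-1.3, -0.1, -3.2]
grip_width: 0.0201
gripper_force: 80.1
```

Call:
send_rows(
  deltas=[
    {"dx": 0,"dy": 0,"dz": 0,"rx": 0,"ry": 0,"rz": 0},
    {"dx": 0,"dy": 0,"dz": 0,"rx": 0,"ry": 0,"rz": 0},
    {"dx": 0,"dy": 0,"dz": 0,"rx": 0,"ry": 0,"rz": 0},
  ],
)

```text
clock: 19.38
tcp_pos: [0.548, 0.1684, 0.1318]
orientation: [0.341, 3.122, 0.001]
contact_force: [0.3, -0.6, -2.2]
grip_width: 0.0202
gripper_force: 80.0
```

```bash
python3 held.py
```

```text
t 19.38 tcp [548.  168.4 131.8] yang 77.53 zax [ 0.001  0.    -1.   ] F [ 0.3 -0.6 -2.2] w 20.2 g 80.0 q7 [-0.86  0.5   0.6   1.93 -0.38  0.82  1.3 ]
tcp cradle [50.7 26.7]
held ends [array([87.4, 26.8]), array([-69.8,  26.1])] ang 0.3 [-10.  10.] z 0.141
```

Call:
send_rows(
  deltas=[
    {"dx": 0,"dy": 1.5,"dz": -15,"rx": 0,"ry": 0,"rz": 0},
    {"dx": 0,"dy": 1.5,"dz": -28,"rx": 0,"ry": 0,"rz": 0},
    {"dx": 0,"dy": 1.5,"dz": -38,"rx": 0,"ry": 0,"rz": 0},
    {"dx": 0,"dy": 1.5,"dz": -44,"rx": 0,"ry": 0,"rz": 0},
    {"dx": 0,"dy": 1.5,"dz": -46,"rx": 0,"ry": 0,"rz": 0},
  ],
)

```text
clock: 19.85
tcp_pos: [0.547, 0.1706, 0.0851]
orientation: [-0.339, -3.121, -0.001]
contact_force: [-11.3, -2.1, 30.2]
grip_width: 0.02
gripper_force: 84.4
```

Call:
send_rows(
  deltas=[
    {"dx": 0,"dy": 0,"dz": 0,"rx": 0,"ry": 0,"rz": 0},
    {"dx": 0,"dy": 0,"dz": -0.5,"rx": 0,"ry": 0,"rz": 0},
    {"dx": 0,"dy": 0,"dz": -0.5,"rx": 0,"ry": 0,"rz": 0},
  ],
)

```text
clock: 20.1
tcp_pos: [0.547, 0.1706, 0.0852]
orientation: [-0.339, -3.121, -0.001]
contact_force: [-6.4, -1.7, 14.7]
grip_width: 0.02
gripper_force: 82.6
```

```bash
python3 held.py
```

```text
t 20.1 tcp [547.  170.6  85.2] yang 77.59 zax [-0.002  0.001 -1.   ] F [-6.4 -1.7 14.7] w 20.0 g 82.6 q7 [-0.83  0.57  0.55  1.96 -0.44  0.74  1.34]
tcp cradle [49.  28.5]
held ends [array([85.9, 28.8]), array([-71. ,  27.9])] ang 0.3 [-10.  10.] z 0.0943
held ends [array([ 89.1, 141. ]), array([ 13.2, 136.6])] ang 3.3 [-1.  1.] z 0.1082
held ends [array([ 50.8, -94.6]), array([48.4,  8.8])] ang 91.3 [-10.   9.] z 0.0727
held ends [array([47.4, 47.9]), array([ 51.9, 102.3])] ang 85.3 [-10.   9.] z 0.0727
```

Call:
send_rows(
  deltas=[
    {"dx": 0,"dy": 0,"dz": 0.5,"rx": 0,"ry": 0,"rz": 0},
    {"dx": 0,"dy": 0,"dz": 0.5,"rx": 0,"ry": 0,"rz": 0},
  ],
)

```text
clock: 20.32
tcp_pos: [0.547, 0.1706, 0.0853]
orientation: [-0.339, -3.122, -0.001]
contact_force: [-4.1, -0.9, 8.1]
grip_width: 0.02
gripper_force: 81.4
```

Call:
send_rows(
  deltas=[
    {"dx": 0,"dy": 0,"dz": 0,"rx": 0,"ry": 0,"rz": 0},
    {"dx": 0,"dy": 0,"dz": 0,"rx": 0,"ry": 0,"rz": 0},
    {"dx": 0,"dy": 0,"dz": 25,"rx": 0,"ry": 0,"rz": 0},
    {"dx": 0,"dy": 0,"dz": 60,"rx": 0,"ry": 0,"rz": 0},
    {"dx": 0,"dy": 0,"dz": 100,"rx": 0,"ry": 0,"rz": 0},
  ],
  jaw=36,
)

```text
clock: 20.73
tcp_pos: [0.5463, 0.1707, 0.1841]
orientation: [-0.338, -3.12, 0.004]
contact_force: [1.0, 0.8, 0.9]
grip_width: 0.0364
gripper_force: 0.0
```

Call:
send_rows(
  deltas=[
    {"dx": -8,"dy": -38,"dz": 10,"rx": 0,"ry": 0,"rz": 2},
    {"dx": -16,"dy": -76,"dz": 20,"rx": 0,"ry": 0,"rz": 4},
    {"dx": -24,"dy": -114,"dz": 30,"rx": 0,"ry": 0,"rz": 6},
    {"dx": -32,"dy": -152,"dz": 40,"rx": 0,"ry": 0,"rz": 8},
    {"dx": -40,"dy": -190,"dz": 45,"rx": 0,"ry": 0,"rz": 10},
  ],
)

```text
clock: 21.15
tcp_pos: [0.5074, -0.0206, 0.2307]
orientation: [0.062, 3.139, 0.001]
contact_force: [0.7, -0.5, -0.3]
grip_width: 0.0362
gripper_force: 0.0
```

Call:
send_rows(
  deltas=[
    {"dx": -8,"dy": -38,"dz": 0,"rx": 0,"ry": 0,"rz": 1.4},
    {"dx": -16,"dy": -76,"dz": 0,"rx": 0,"ry": 0,"rz": 1.4},
    {"dx": -24,"dy": -114,"dz": 0,"rx": 0,"ry": 0,"rz": 1.4},
    {"dx": -32,"dy": -152,"dz": 0,"rx": 0,"ry": 0,"rz": 1.4},
    {"dx": -40,"dy": -190,"dz": 0,"rx": 0,"ry": 0,"rz": 1.4},
  ],
)

```text
clock: 21.57
tcp_pos: [0.4668, -0.2106, 0.2298]
orientation: [0.026, 3.141, 0.0]
contact_force: [1.9, -0.4, 0.2]
grip_width: 0.0358
gripper_force: 0.0
```

Call:
send_rows(
  deltas=[
    {"dx": -8,"dy": -38,"dz": 0,"rx": 0,"ry": 0,"rz": 0},
    {"dx": -16,"dy": -70,"dz": -20,"rx": 0,"ry": 0,"rz": 0},
    {"dx": -18,"dy": -87,"dz": -40,"rx": 0,"ry": 0,"rz": 0},
    {"dx": -18,"dy": -87,"dz": -60,"rx": 0,"ry": 0,"rz": 0},
    {"dx": -18,"dy": -87,"dz": -60,"rx": 0,"ry": 0,"rz": 0},
  ],
)

```text
clock: 21.98
tcp_pos: [0.4468, -0.2961, 0.1665]
orientation: [-0.031, -3.136, -0.002]
contact_force: [0.2, 0.6, 0.2]
grip_width: 0.0359
gripper_force: 0.0
```

```bash
sed -i 's/^for c,a,P in blobs((X>.33/for c,a,P in blobs((X>.3/' tubes.py; python3 tubes.py
```

```text
t 21.98 tcp [ 446.8 -296.1  166.5] yang 88.87 zax [-0.005  0.001 -1.   ] F [0.2 0.6 0.2] w 35.9 g 0.0 q7 [-0.11  0.42  0.74  1.99 -0.37  0.87  2.38]
tube [256. 184.] 4039 mid [ 450.6 -295.4] ang 179.2 ext [-95.  82.] [-11.  11.] 0.0257
low area 70 x [-36.  40.] y [47. 64.] mid [ 2.1 55.5] ang 1.8 z 0.0501
low area 65 x [-35.  40.] y [-12.   3.] mid [ 2.1 -4.2] ang 1.7 z 0.0496
low area 36 x [ 7. 38.] y [-76. -59.] mid [ 22.4 -67.5] ang 6.8 z 0.0494
low area 29 x [-30.  -8.] y [-76. -62.] mid [-19.1 -68.7] ang 10.9 z 0.0504
low area 29 x [-87. -64.] y [46. 61.] mid [-75.2  53.4] ang 13.2 z 0.0515
low area 28 x [-89. -64.] y [-11.   2.] mid [-76.4  -4.3] ang 3.3 z 0.0501
low area 25 x [-81. -62.] y [-75. -61.] mid [-71.6 -67.7] ang -12.6 z 0.0505
stick area 41 x [44. 58.] y [43. 93.] mid [50.6 67.8] ang 85.9 z 0.0713
stick area 89 x [43. 58.] y [-98.   8.] mid [ 50.6 -44.7] ang 89.1 z 0.0712
stick area 29 x [-57. -41.] y [55. 86.] mid [-48.7  70.1] ang 96.7 z 0.0699
stick area 58 x [-57. -41.] y [-96. -21.] mid [-49.  -58.6] ang 85.0 z 0.071
up area 91 x [-0. 89.] y [16. 32.] mid [44.4 23.7] ang 0.3 z 0.0925
up area 79 x [-85.  -8.] y [15. 32.] mid [-46.6  23.4] ang 4.0 z 0.0919
```

Call:
send_rows(
  deltas=[
    {"dx": 3,"dy": 0.5,"dz": -40,"rx": 0,"ry": 0,"rz": 0},
    {"dx": 3,"dy": 0.5,"dz": -80,"rx": 0,"ry": 0,"rz": 0},
    {"dx": 3,"dy": 0.5,"dz": -115,"rx": 0,"ry": 0,"rz": 0},
    {"dx": 3,"dy": 0.5,"dz": -135,"rx": 0,"ry": 0,"rz": 0},
    {"dx": 3,"dy": 0.5,"dz": -148,"rx": 0,"ry": 0,"rz": 0},
  ],
)

```text
clock: 22.5
tcp_pos: [0.4529, -0.2939, 0.0203]
orientation: [-0.022, -3.141, -0.002]
contact_force: [0.3, -0.5, 0.3]
grip_width: 0.0363
gripper_force: 0.0
```

Call:
send_rows(
  deltas=[
    {"dx": 0,"dy": 0,"dz": 0,"rx": 0,"ry": 0,"rz": 0},
    {"dx": 0,"dy": 0,"dz": 0,"rx": 0,"ry": 0,"rz": 0},
  ],
)

```text
clock: 22.67
tcp_pos: [0.4534, -0.2953, 0.0225]
orientation: [0.024, 3.14, -0.001]
contact_force: [0.3, -0.6, 0.5]
grip_width: 0.0361
gripper_force: 0.0
```

Call:
send_rows(
  deltas=[
    {"dx": 0,"dy": 0,"dz": 0,"rx": 0,"ry": 0,"rz": 0},
    {"dx": 0,"dy": 0,"dz": 0,"rx": 0,"ry": 0,"rz": 0},
    {"dx": 0,"dy": 0,"dz": 0,"rx": 0,"ry": 0,"rz": 0},
    {"dx": 0,"dy": 0,"dz": 0,"rx": 0,"ry": 0,"rz": 0},
  ],
  jaw=0,
  newtons=80,
)

```text
clock: 23.0
tcp_pos: [0.4538, -0.296, 0.0237]
orientation: [0.026, 3.138, -0.002]
contact_force: [-1.2, 0.6, 5.7]
grip_width: 0.0203
gripper_force: 78.9
```

Call:
send_rows(
  deltas=[
    {"dx": 0,"dy": 0,"dz": 15,"rx": 0,"ry": 0,"rz": 0},
    {"dx": 0,"dy": 0,"dz": 45,"rx": 0,"ry": 0,"rz": 0},
    {"dx": 0,"dy": 0,"dz": 80,"rx": 0,"ry": 0,"rz": 0},
    {"dx": 0,"dy": 0,"dz": 120,"rx": 0,"ry": 0,"rz": 0},
    {"dx": 0,"dy": 0,"dz": 155,"rx": 0,"ry": 0,"rz": 0},
  ],
)

```text
clock: 23.42
tcp_pos: [0.4522, -0.2955, 0.1795]
orientation: [0.027, 3.14, -0.001]
contact_force: [0.9, -0.1, -3.0]
grip_width: 0.0193
gripper_force: 78.8
```

```bash
python3 held.py
```

```text
t 23.42 tcp [ 452.2 -295.5  179.5] yang 89.01 zax [ 0.001 -0.    -1.   ] F [ 0.9 -0.1 -3. ] w 19.3 g 78.8 q7 [-0.13  0.41  0.76  1.98 -0.36  0.89  2.37]
tcp cradle [  59.9 -449. ]
held ends [array([  99.9, -438.1]), array([ -34.1, -465.4])] ang 11.5 [-10.  10.] z 0.1817
```

Call:
send_rows(
  deltas=[
    {"dx": 3,"dy": 38,"dz": 0,"rx": 0,"ry": 0,"rz": -2},
    {"dx": 6,"dy": 76,"dz": 0,"rx": 0,"ry": 0,"rz": -4},
    {"dx": 10,"dy": 114,"dz": 0,"rx": 0,"ry": 0,"rz": -6},
    {"dx": 13,"dy": 152,"dz": 0,"rx": 0,"ry": 0,"rz": -8},
    {"dx": 17,"dy": 190,"dz": 0,"rx": 0,"ry": 0,"rz": -10},
  ],
)

```text
clock: 23.88
tcp_pos: [0.4691, -0.1036, 0.1773]
orientation: [0.303, 3.126, 0.002]
contact_force: [-0.2, 0.4, -1.5]
grip_width: 0.0196
gripper_force: 79.0
```

Call:
send_rows(
  deltas=[
    {"dx": 4,"dy": 38,"dz": 0,"rx": 0,"ry": 0,"rz": -1.4},
    {"dx": 8,"dy": 76,"dz": 0,"rx": 0,"ry": 0,"rz": -1.4},
    {"dx": 12,"dy": 114,"dz": 0,"rx": 0,"ry": 0,"rz": -1.4},
    {"dx": 16,"dy": 152,"dz": 0,"rx": 0,"ry": 0,"rz": -1.4},
    {"dx": 18,"dy": 190,"dz": 0,"rx": 0,"ry": 0,"rz": -1.4},
  ],
)

```text
clock: 24.3
tcp_pos: [0.4875, 0.0869, 0.1775]
orientation: [0.338, 3.122, 0.003]
contact_force: [0.7, 0.1, -2.4]
grip_width: 0.0196
gripper_force: 79.0
```

Call:
send_rows(
  deltas=[
    {"dx": 1,"dy": 30,"dz": 0,"rx": 0,"ry": 0,"rz": 0},
    {"dx": 2,"dy": 41,"dz": -10,"rx": 0,"ry": 0,"rz": 0},
    {"dx": 2,"dy": 41,"dz": -30,"rx": 0,"ry": 0,"rz": 0},
    {"dx": 2,"dy": 41,"dz": -45,"rx": 0,"ry": 0,"rz": 0},
    {"dx": 2,"dy": 41,"dz": -45,"rx": 0,"ry": 0,"rz": 0},
  ],
)

```text
clock: 24.72
tcp_pos: [0.4875, 0.1254, 0.1296]
orientation: [-0.337, -3.12, 0.003]
contact_force: [-0.6, 0.0, -1.6]
grip_width: 0.0195
gripper_force: 78.9
```

Call:
send_rows(
  deltas=[
    {"dx": 0,"dy": 0,"dz": 0,"rx": 0,"ry": 0,"rz": 0},
    {"dx": 0,"dy": 0,"dz": 0,"rx": 0,"ry": 0,"rz": 0},
    {"dx": 0,"dy": 0,"dz": 0,"rx": 0,"ry": 0,"rz": 0},
  ],
)

```text
clock: 24.97
tcp_pos: [0.4901, 0.1255, 0.1326]
orientation: [0.339, 3.122, 0.002]
contact_force: [0.1, 0.4, -2.1]
grip_width: 0.0196
gripper_force: 78.9
```

```bash
python3 held.py
python3 - <<'E'
from cradle import *
d=grab('wrist'); layers(d,wworld(d))
E
```

```text
t 24.97 tcp [490.1 125.5 132.6] yang 77.6 zax [ 0.002  0.001 -1.   ] F [ 0.1  0.4 -2.1] w 19.6 g 78.9 q7 [-0.95  0.42  0.72  2.09 -0.4   0.76  1.38]
tcp cradle [  3.1 -27.7]
held ends [array([ 47.7, -27.6]), array([-89.3, -27.8])] ang 0.1 [-10.  10.] z 0.1347
low area 1502 x [-94. -60.] y [-9. 11.] mid [-77.    1.2] ang 0.7 z 0.0529
low area 1220 x [-87. -60.] y [-73. -52.] mid [-73.3 -62.8] ang 0.7 z 0.0529
low area 742 x [-89. -59.] y [55. 70.] mid [-74.3  62.5] ang 0.6 z 0.0529
low area 2644 x [-35.  40.] y [-73. -52.] mid [  2.4 -62.5] ang -1.8 z 0.0527
low area 2352 x [-35.  33.] y [-9. 12.] mid [-1.   1.4] ang 2.0 z 0.0528
low area 1671 x [-35.  41.] y [56. 71.] mid [ 3.2 63.5] ang 0.6 z 0.0528
low area 30 x [41. 42.] y [ 90. 101.] mid [41.2 95.2] ang 89.6 z 0.0579
low area 31 x [40. 41.] y [13. 21.] mid [40.8 16.6] ang 88.8 z 0.0576
stick area 2377 x [-59. -40.] y [-96. -44.] mid [-49.5 -70.3] ang 90.1 z 0.0728
stick area 1190 x [-57. -40.] y [-11.  17.] mid [-48.5   3. ] ang 88.2 z 0.0728
stick area 1767 x [-58. -39.] y [ 48. 101.] mid [-48.7  74.5] ang 90.1 z 0.0729
stick area 1275 x [41. 61.] y [ 50. 102.] mid [50.6 75.7] ang 85.7 z 0.0726
stick area 641 x [40. 57.] y [-96. -68.] mid [ 48.3 -82.1] ang 98.9 z 0.0726
stick area 80 x [37. 47.] y [12. 18.] mid [41.8 14.9] ang 8.5 z 0.0726
up area 7005 x [-88.  38.] y [17. 38.] mid [-24.8  27.6] ang 0.1 z 0.0948
```

Call:
send_rows(
  deltas=[
    {"dx": 0,"dy": 0,"dz": -15,"rx": 0,"ry": 0,"rz": 0},
    {"dx": 0,"dy": 0,"dz": -28,"rx": 0,"ry": 0,"rz": 0},
    {"dx": 0,"dy": 0,"dz": -34,"rx": 0,"ry": 0,"rz": 0},
    {"dx": 0,"dy": 0,"dz": -38,"rx": 0,"ry": 0,"rz": 0},
    {"dx": 0,"dy": 0,"dz": -39,"rx": 0,"ry": 0,"rz": 0},
  ],
)

```text
clock: 25.48
tcp_pos: [0.4893, 0.1256, 0.0926]
orientation: [-0.338, -3.122, -0.0]
contact_force: [-5.2, -0.4, 9.8]
grip_width: 0.0195
gripper_force: 80.5
```

Call:
send_rows(
  deltas=[
    {"dx": 0,"dy": 0,"dz": 0,"rx": 0,"ry": 0,"rz": 0},
    {"dx": 0,"dy": 0,"dz": 0,"rx": 0,"ry": 0,"rz": 0},
  ],
)

```text
clock: 25.65
tcp_pos: [0.4898, 0.1258, 0.0929]
orientation: [0.338, 3.123, 0.001]
contact_force: [-0.7, 0.1, -1.3]
grip_width: 0.0202
gripper_force: 79.0
```

```bash
python3 held.py|head -3
```

```text
t 25.65 tcp [489.8 125.8  92.9] yang 77.64 zax [ 0.001  0.001 -1.   ] F [-0.7  0.1 -1.3] w 20.2 g 79.0 q7 [-0.89  0.49  0.66  2.11 -0.47  0.68  1.44]
tcp cradle [  2.7 -27.5]
held ends [array([ 47.5, -27.2]), array([-89.7, -27.6])] ang 0.2 [-10.  10.] z 0.0951
```

Call:
send_rows(
  deltas=[
    {"dx": 0,"dy": 0,"dz": 0,"rx": 0,"ry": 0,"rz": 0},
    {"dx": 0,"dy": 0,"dz": 0,"rx": 0,"ry": 0,"rz": 0},
    {"dx": 0,"dy": 0,"dz": 25,"rx": 0,"ry": 0,"rz": 0},
    {"dx": 0,"dy": 0,"dz": 60,"rx": 0,"ry": 0,"rz": 0},
    {"dx": 0,"dy": 0,"dz": 100,"rx": 0,"ry": 0,"rz": 0},
  ],
  jaw=38,
)

```text
clock: 26.12
tcp_pos: [0.4883, 0.1251, 0.1926]
orientation: [-0.338, -3.121, 0.004]
contact_force: [1.8, 1.4, -0.1]
grip_width: 0.038
gripper_force: 0.0
```

Call:
send_rows(
  deltas=[
    {"dx": 20,"dy": 20,"dz": 20,"rx": 0,"ry": 0,"rz": 1},
    {"dx": 45,"dy": 45,"dz": 40,"rx": 0,"ry": 0,"rz": 2},
    {"dx": 70,"dy": 75,"dz": 60,"rx": 0,"ry": 0,"rz": 2},
    {"dx": 95,"dy": 105,"dz": 70,"rx": 0,"ry": 0,"rz": 2},
    {"dx": 115,"dy": 135,"dz": 70,"rx": 0,"ry": 0,"rz": 2},
  ],
)

```text
clock: 26.53
tcp_pos: [0.6072, 0.2626, 0.266]
orientation: [0.283, 3.124, 0.006]
contact_force: [1.5, 0.3, -0.3]
grip_width: 0.0381
gripper_force: 0.0
```

Call:
send_rows(
  deltas=[
    {"dx": 15,"dy": 15,"dz": 0,"rx": 0,"ry": 0,"rz": 0},
    {"dx": 15,"dy": 15,"dz": 0,"rx": 0,"ry": 0,"rz": 0},
    {"dx": 15,"dy": 15,"dz": 0,"rx": 0,"ry": 0,"rz": 0},
  ],
)

```text
clock: 26.78
tcp_pos: [0.6196, 0.2765, 0.2619]
orientation: [-0.281, -3.129, 0.002]
contact_force: [-0.3, -1.0, 0.6]
grip_width: 0.0379
gripper_force: 0.0
```

```bash
cat > look.py <<'E'
from cradle import *
st(); d=grab('wrist'); W=wworld(d); layers(d,W); H,S,V=hsvm(d['frame']); Z=W[...,2]
hg=C+.145*ey
for c,a,P in blobs((abs(Z-.1525)<.005)&((H<8)|(H>172))&(S>140),W,10):
    m=np.median(P[:,:2],0); v=m-hg; print('knob',m.round(4),a,'r',np.hypot(*v).round(4),'angle',(np.degrees(np.arctan2(v[1],v[0]))+102.4).round(1))
for c,a,P in blobs((abs(Z-.1125)<.005)&(H>18)&(H<38)&(S>110),W,40): l=fitline(P); print('arm',l[0].round(4),l[1].round(1), 'keeper',((l[1]+102.4)%180).round(1))
E
python3 look.py
```

```text
t 26.78 tcp [619.6 276.5 261.9] yang 79.74 zax [-0.    -0.001 -1.   ] F [-0.3 -1.   0.6] w 37.9 g 0.0 q7 [-1.    0.56  0.74  1.56 -0.39  1.18  1.21]
low area 388 x [-89. -65.] y [50. 70.] mid [-76.7  60.1] ang 5.5 z 0.053
low area 151 x [-93. -65.] y [-8. -1.] mid [-78.9  -4.6] ang 0.5 z 0.0529
low area 102 x [-86. -65.] y [-73. -63.] mid [-75.4 -67.8] ang 0.4 z 0.0531
low area 1316 x [-38.  40.] y [51. 71.] mid [ 0.7 61.1] ang 0.5 z 0.0528
low area 459 x [-39.  40.] y [-8.  0.] mid [ 0.6 -4.2] ang 0.1 z 0.0529
low area 397 x [-39.  40.] y [-72. -63.] mid [  0.5 -67.9] ang 0.3 z 0.053
low area 132 x [64. 91.] y [-72. -64.] mid [ 77.6 -67.9] ang -0.1 z 0.0527
low area 123 x [64. 84.] y [-8.  0.] mid [74.4 -4. ] ang -2.0 z 0.0529
low area 408 x [64. 89.] y [51. 72.] mid [76.6 61.7] ang -2.8 z 0.0528
stick area 1065 x [-58. -39.] y [ 39. 102.] mid [-48.5  70.5] ang 90.3 z 0.073
stick area 368 x [-58. -39.] y [-17.   8.] mid [-48.4  -4.7] ang 93.6 z 0.073
stick area 476 x [-58. -40.] y [-95. -52.] mid [-48.9 -73.5] ang 89.4 z 0.0729
stick area 371 x [42. 61.] y [-17.   8.] mid [51.4 -4.4] ang 90.7 z 0.0729
stick area 1048 x [42. 61.] y [ 40. 102.] mid [51.3 70.8] ang 90.1 z 0.0728
stick area 463 x [41. 60.] y [-95. -52.] mid [ 50.4 -73.6] ang 89.8 z 0.0728
up area 3415 x [-86.  89.] y [19. 40.] mid [ 1.4 29.3] ang 0.2 z 0.0948
up area 2945 x [-88.  86.] y [-37. -16.] mid [ -0.9 -26.3] ang -0.0 z 0.0948
knob [0.6211 0.28  ] 255 r 0.0981 angle 93.7
arm [0.5761 0.2876] 171.7 keeper 94.1
arm [0.6933 0.2686] 171.7 keeper 94.1
```

Both tubes are down, at y −26 and +29 mm with their ends level. Next I cage the knob and swing the keeper shut.

Call:
send_rows(
  deltas=[
    {"dx": 3,"dy": 4,"dz": -30,"rx": 0,"ry": 0,"rz": 2},
    {"dx": 3,"dy": 4,"dz": -60,"rx": 0,"ry": 0,"rz": 2},
    {"dx": 3,"dy": 4,"dz": -90,"rx": 0,"ry": 0,"rz": 2},
    {"dx": 3,"dy": 4,"dz": -90,"rx": 0,"ry": 0,"rz": 2},
    {"dx": 3,"dy": 4,"dz": -90,"rx": 0,"ry": 0,"rz": 2},
  ],
)

```text
clock: 27.25
tcp_pos: [0.6211, 0.2782, 0.1719]
orientation: [-0.231, -3.13, 0.003]
contact_force: [0.6, 1.1, 0.1]
grip_width: 0.0383
gripper_force: 0.0
```

Run:
```python
from h import *
st(); a0=-8.3
for c in range(4):
    b=np.radians(a0-30*c); print([[round(float(100*(np.cos(b-np.radians(6*k))-np.cos(b))),1),round(float(100*(np.sin(b-np.radians(6*k))-np.sin(b))),1)] for k in range(1,6)])
```

```text
t 27.25 tcp [621.1 278.2 171.9] yang 81.56 zax [-0.003 -0.002 -1.   ] F [0.6 1.1 0.1] w 38.3 g 0.0 q7 [-0.96  0.64  0.68  1.64 -0.45  1.03  1.28]
[[-2.1, -10.3], [-5.2, -20.3], [-9.3, -29.9], [-14.4, -39.0], [-20.5, -47.5]]
[[-6.9, -7.9], [-14.6, -15.0], [-23.0, -21.2], [-32.0, -26.6], [-41.5, -30.9]]
[[-9.9, -3.4], [-20.1, -5.7], [-30.5, -6.9], [-41.0, -7.0], [-51.4, -6.0]]
[[-10.3, 2.1], [-20.3, 5.2], [-29.9, 9.3], [-39.0, 14.4], [-47.5, 20.5]]
```

Call:
send_rows(
  deltas=[
    {"dx": 1,"dy": 2,"dz": -15,"rx": 0,"ry": 0,"rz": 0},
    {"dx": 1,"dy": 2,"dz": -30,"rx": 0,"ry": 0,"rz": 0},
    {"dx": 1,"dy": 2,"dz": -41,"rx": 0,"ry": 0,"rz": 0},
    {"dx": 1,"dy": 2,"dz": -41,"rx": 0,"ry": 0,"rz": 0},
    {"dx": 1,"dy": 2,"dz": -41,"rx": 0,"ry": 0,"rz": 0},
  ],
)

```text
clock: 27.67
tcp_pos: [0.6229, 0.2815, 0.1309]
orientation: [-0.229, -3.132, 0.001]
contact_force: [0.2, -0.2, -0.2]
grip_width: 0.038
gripper_force: 0.0
```

Call:
send_rows(
  deltas=[
    {"dx": 0,"dy": 0,"dz": 0,"rx": 0,"ry": 0,"rz": 0},
    {"dx": 0,"dy": 0,"dz": 0,"rx": 0,"ry": 0,"rz": 0},
    {"dx": 0,"dy": 0,"dz": 0,"rx": 0,"ry": 0,"rz": 0},
  ],
  jaw=20,
  newtons=20,
)

```text
clock: 27.92
tcp_pos: [0.6238, 0.2816, 0.1322]
orientation: [0.229, 3.132, 0.001]
contact_force: [0.0, -0.9, 0.1]
grip_width: 0.02
gripper_force: 0.2
```

Call:
send_rows(
  deltas=[
    {"dx": -2.1,"dy": -10.3,"dz": 0,"rx": 0,"ry": 0,"rz": -6},
    {"dx": -5.2,"dy": -20.3,"dz": 0,"rx": 0,"ry": 0,"rz": -12},
    {"dx": -9.3,"dy": -29.9,"dz": 0,"rx": 0,"ry": 0,"rz": -18},
    {"dx": -14.4,"dy": -39,"dz": 0,"rx": 0,"ry": 0,"rz": -24},
    {"dx": -20.5,"dy": -47.5,"dz": 0,"rx": 0,"ry": 0,"rz": -30},
  ],
)

```text
clock: 28.33
tcp_pos: [0.6036, 0.2344, 0.1322]
orientation: [1.039, 2.963, 0.003]
contact_force: [1.2, 2.0, -1.7]
grip_width: 0.0198
gripper_force: 0.9
```

```bash
python3 -c "
from h import *
st()"
```

```text
t 28.33 tcp [603.6 234.4 132.2] yang 51.36 zax [ 0.002  0.002 -1.   ] F [ 1.2  2.  -1.7] w 19.8 g 0.9 q7 [-1.    0.68  0.79  1.76 -0.58  0.95  0.92]
```

Call:
send_rows(
  deltas=[
    {"dx": -6.9,"dy": -7.9,"dz": 0,"rx": 0,"ry": 0,"rz": -6},
    {"dx": -14.6,"dy": -15,"dz": 0,"rx": 0,"ry": 0,"rz": -12},
    {"dx": -23,"dy": -21.2,"dz": 0,"rx": 0,"ry": 0,"rz": -18},
    {"dx": -32,"dy": -26.6,"dz": 0,"rx": 0,"ry": 0,"rz": -24},
    {"dx": -41.5,"dy": -30.9,"dz": 0,"rx": 0,"ry": 0,"rz": -30},
  ],
)

```text
clock: 28.75
tcp_pos: [0.5622, 0.203, 0.1324]
orientation: [1.771, 2.593, 0.004]
contact_force: [2.7, 0.3, -0.8]
grip_width: 0.0199
gripper_force: 1.0
```

Call:
send_rows(
  deltas=[
    {"dx": -9.9,"dy": -3.4,"dz": 0,"rx": 0,"ry": 0,"rz": -6},
    {"dx": -20.1,"dy": -5.7,"dz": 0,"rx": 0,"ry": 0,"rz": -12},
    {"dx": -30.5,"dy": -6.9,"dz": 0,"rx": 0,"ry": 0,"rz": -18},
    {"dx": -41,"dy": -7,"dz": 0,"rx": 0,"ry": 0,"rz": -24},
    {"dx": -51.4,"dy": -6,"dz": 0,"rx": 0,"ry": 0,"rz": -30},
  ],
)

```text
clock: 29.17
tcp_pos: [0.5106, 0.1968, 0.1323]
orientation: [2.382, 2.046, 0.004]
contact_force: [1.1, -2.0, 0.2]
grip_width: 0.0199
gripper_force: 1.0
```

Call:
send_rows(
  deltas=[
    {"dx": -4,"dy": 0.7,"dz": 0,"rx": 0,"ry": 0,"rz": -2},
    {"dx": -7,"dy": 1.3,"dz": 0,"rx": 0,"ry": 0,"rz": -4},
    {"dx": -8.5,"dy": 1.7,"dz": 0,"rx": 0,"ry": 0,"rz": -4},
    {"dx": -8.5,"dy": 1.7,"dz": 0,"rx": 0,"ry": 0,"rz": -4},
    {"dx": -8.5,"dy": 1.7,"dz": 0,"rx": 0,"ry": 0,"rz": -4},
  ],
)

```text
clock: 29.58
tcp_pos: [0.5015, 0.1994, 0.1316]
orientation: [-2.446, -1.971, -0.001]
contact_force: [-0.8, 0.3, 0.6]
grip_width: 0.0199
gripper_force: 0.0
```

```bash
python3 look.py
```

```text
t 29.58 tcp [501.5 199.4 131.6] yang -12.27 zax [ 0.     0.001 -1.   ] F [-0.8  0.3  0.6] w 19.9 g 0.0 q7 [-1.29  0.69  1.13  2.03 -0.78  0.95  0.04]
low area 1112 x [-40. -12.] y [49. 70.] mid [-25.9  59.8] ang 2.5 z 0.0528
low area 1115 x [14. 41.] y [50. 71.] mid [27.6 60.6] ang 2.1 z 0.0528
low area 752 x [68. 89.] y [51. 72.] mid [78.6 61.5] ang 96.5 z 0.0527
low area 854 x [-89. -65.] y [49. 70.] mid [-77.   59.7] ang 4.5 z 0.0529
low area 52 x [68. 84.] y [-10.  -8.] mid [76.2 -8.9] ang 0.9 z 0.0527
stick area 2880 x [41. 61.] y [ 39. 102.] mid [50.6 70.4] ang 90.1 z 0.0728
stick area 2948 x [-65. -30.] y [ 39. 101.] mid [-47.2  69.8] ang 89.6 z 0.0729
stick area 30 x [74. 84.] y [39. 40.] mid [78.9 39.4] ang 2.0 z 0.0784
stick area 233 x [44. 60.] y [-7.  4.] mid [52.3 -1.8] ang -15.9 z 0.0727
stick area 149 x [-59. -47.] y [-7.  3.] mid [-52.8  -1.8] ang 28.8 z 0.0729
stick area 32 x [-16. -10.] y [-17. -16.] mid [-13.2 -16.7] ang 1.7 z 0.0776
up area 2732 x [23. 89.] y [18. 40.] mid [56.3 29.1] ang -3.1 z 0.0947
up area 2601 x [-88. -26.] y [17. 39.] mid [-57.   28.4] ang 4.3 z 0.0949
up area 205 x [-13.  -9.] y [17. 39.] mid [-11.2  28.2] ang 89.0 z 0.0948
up area 385 x [-21.  -9.] y [-35. -16.] mid [-15.3 -25.5] ang 88.5 z 0.0948
up area 221 x [12. 19.] y [-34. -16.] mid [ 15.5 -25.3] ang 92.2 z 0.0947
up area 87 x [-90. -79.] y [-36. -25.] mid [-84.8 -30.6] ang 44.7 z 0.0948
up area 87 x [77. 88.] y [-38. -24.] mid [ 82.4 -30.8] ang 131.6 z 0.0947
knob [0.5033 0.1986] 899 r 0.0985 angle 0.2
arm [0.5131 0.2452] 78.6 keeper 1.0
arm [0.4934 0.1496] 79.7 keeper 2.1
```

Call:
send_rows(
  deltas=[
    {"dx": -2,"dy": 0.5,"dz": 0,"rx": 0,"ry": 0,"rz": 0},
    {"dx": -3,"dy": 0.7,"dz": 0,"rx": 0,"ry": 0,"rz": 0},
    {"dx": -4,"dy": 1,"dz": 0,"rx": 0,"ry": 0,"rz": 0},
    {"dx": -4,"dy": 1,"dz": 0,"rx": 0,"ry": 0,"rz": 0},
  ],
)

```text
clock: 29.97
tcp_pos: [0.4999, 0.1995, 0.132]
orientation: [2.444, 1.966, 0.007]
contact_force: [9.5, -2.0, -6.9]
grip_width: 0.0199
gripper_force: 4.6
```

```bash
python3 look.py | grep -v area
```

```text
t 29.97 tcp [499.9 199.5 132. ] yang -12.37 zax [ 0.006 -0.001 -1.   ] F [ 9.5 -2.  -6.9] w 19.9 g 4.6 q7 [-1.3   0.68  1.13  2.03 -0.78  0.94  0.04]
knob [0.5022 0.1989] 886 r 0.0984 angle -0.5
arm [0.5124 0.2445] 77.4 keeper 179.8
arm [0.4916 0.1505] 80.0 keeper 2.4
```

Call:
send_rows(
  deltas=[
    {"dx": 3,"dy": -0.7,"dz": 0,"rx": 0,"ry": 0,"rz": 0},
    {"dx": 3.5,"dy": -0.8,"dz": 0,"rx": 0,"ry": 0,"rz": 0},
    {"dx": 3.5,"dy": -0.8,"dz": 0,"rx": 0,"ry": 0,"rz": 0},
  ],
)

```text
clock: 30.27
tcp_pos: [0.5007, 0.1992, 0.1313]
orientation: [-2.447, -1.969, 0.0]
contact_force: [0.2, -0.1, -0.4]
grip_width: 0.0202
gripper_force: 0.0
```

Call:
send_rows(
  deltas=[
    {"dx": 0,"dy": 0,"dz": 0,"rx": 0,"ry": 0,"rz": 0},
    {"dx": 0,"dy": 0,"dz": 0,"rx": 0,"ry": 0,"rz": 0},
    {"dx": 0,"dy": 0,"dz": 0,"rx": 0,"ry": 0,"rz": 0},
    {"dx": 0,"dy": 0,"dz": 30,"rx": 0,"ry": 0,"rz": 0},
    {"dx": 0,"dy": 0,"dz": 60,"rx": 0,"ry": 0,"rz": 0},
  ],
  jaw=40,
)

```text
clock: 30.68
tcp_pos: [0.4996, 0.1988, 0.191]
orientation: [-2.447, -1.969, 0.005]
contact_force: [1.5, 0.3, 0.0]
grip_width: 0.0399
gripper_force: 0.0
```

Call:
send_rows(
  deltas=[
    {"dx": 0,"dy": -10,"dz": 40,"rx": 0,"ry": 0,"rz": 0},
    {"dx": 0,"dy": -20,"dz": 80,"rx": 0,"ry": 0,"rz": 0},
    {"dx": 0,"dy": -30,"dz": 100,"rx": 0,"ry": 0,"rz": 0},
    {"dx": 0,"dy": -30,"dz": 100,"rx": 0,"ry": 0,"rz": 0},
    {"dx": 0,"dy": -30,"dz": 100,"rx": 0,"ry": 0,"rz": 0},
  ],
)

```text
clock: 31.1
tcp_pos: [0.5012, 0.1692, 0.2922]
orientation: [-2.447, -1.968, -0.004]
contact_force: [0.6, -0.4, -0.6]
grip_width: 0.0396
gripper_force: 0.0
```

```bash
python3 look.py
python3 - <<'E'
from h import *
d=grab('wrist'); cv2.imwrite('pics/fin.png',ortho(d,.094,.34,.66,-.03,.37,1.0))
d=grab('top'); cv2.imwrite('pics/fintop.png',cv2.resize(d['frame'],(796,597)))
E
```

```text
t 31.1 tcp [501.2 169.2 292.2] yang -12.38 zax [ 0.001  0.002 -1.   ] F [ 0.6 -0.4 -0.6] w 39.6 g 0.0 q7 [-1.45  0.5   1.4   1.9  -0.53  1.2  -0.09]
low area 459 x [10. 40.] y [50. 70.] mid [25.4 59.7] ang 2.8 z 0.0528
low area 343 x [66. 90.] y [50. 71.] mid [77.6 60.4] ang 3.6 z 0.0527
low area 374 x [-89. -64.] y [48. 69.] mid [-76.3  58.3] ang -5.6 z 0.0529
low area 374 x [-39. -13.] y [50. 69.] mid [-25.9  59.3] ang -0.6 z 0.053
low area 273 x [-39. -14.] y [-9.  6.] mid [-26.3  -1.4] ang 1.8 z 0.0528
low area 340 x [11. 40.] y [-9.  7.] mid [25.5 -0.9] ang -2.3 z 0.0527
low area 231 x [65. 85.] y [-10.   6.] mid [75.2 -2. ] ang 2.3 z 0.0529
low area 305 x [-94. -64.] y [-10.   5.] mid [-78.9  -2.4] ang -1.2 z 0.0531
low area 241 x [-87. -64.] y [-75. -56.] mid [-75.2 -65.5] ang 1.2 z 0.0529
low area 258 x [-38. -13.] y [-72. -56.] mid [-25.8 -64.1] ang 2.1 z 0.0529
low area 308 x [11. 41.] y [-73. -56.] mid [ 25.7 -64.2] ang 0.0 z 0.0526
low area 267 x [65. 91.] y [-73. -56.] mid [ 78.  -64.6] ang -1.0 z 0.0527
stick area 892 x [-58. -39.] y [ 39. 100.] mid [-48.6  69.5] ang 89.5 z 0.0729
stick area 916 x [41. 61.] y [ 39. 100.] mid [50.9 69.8] ang 89.1 z 0.0728
stick area 389 x [-58. -40.] y [-16.  10.] mid [-49.   -3.4] ang 91.2 z 0.0729
stick area 375 x [42. 60.] y [-17.  11.] mid [50.8 -2.9] ang 89.4 z 0.0728
stick area 346 x [-58. -40.] y [-96. -48.] mid [-49.2 -71.9] ang 103.3 z 0.0729
stick area 463 x [40. 59.] y [-96. -48.] mid [ 49.9 -72.2] ang 83.4 z 0.0727
up area 1331 x [-88. -12.] y [17. 39.] mid [-49.6  27.6] ang 0.9 z 0.095
up area 1406 x [10. 90.] y [18. 39.] mid [49.7 28.3] ang 0.1 z 0.0949
up area 1240 x [-89. -11.] y [-37. -16.] mid [-50.  -26.8] ang 0.2 z 0.0948
up area 1238 x [10. 87.] y [-38. -16.] mid [ 48.5 -26.8] ang -0.3 z 0.0946
knob [0.502  0.1973] 192 r 0.1001 angle -0.4
arm [0.5124 0.2434] 77.9 keeper 0.3
arm [0.4871 0.1285] 77.4 keeper 179.8
```

View pics/fin.png

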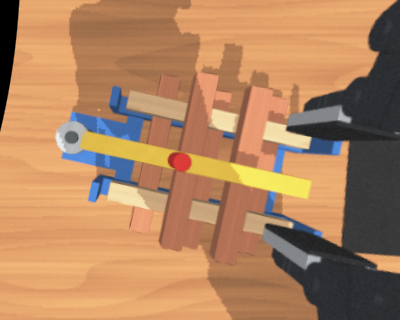

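View pics/fintop.png

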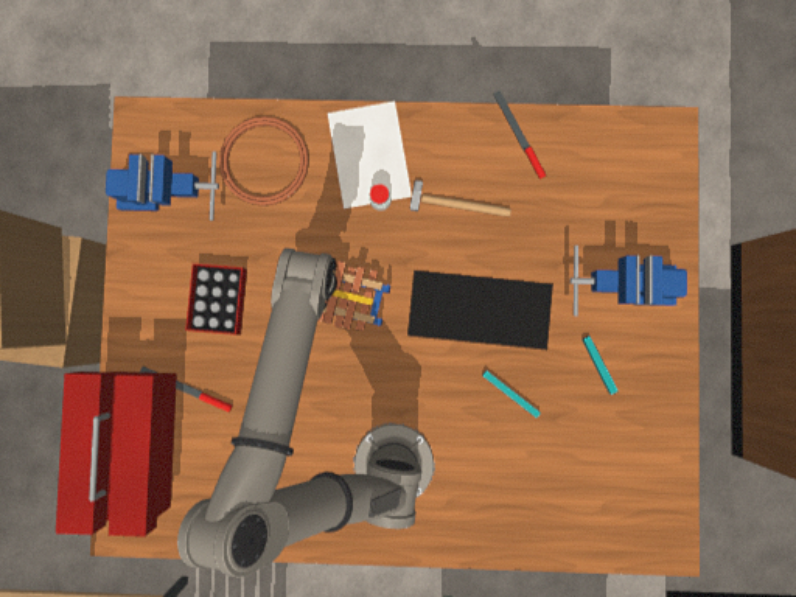

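The wrist view shows the keeper shut across the stack, from the hinge at (70,137) to the tip at (310,189), with both sticks and both tubes in place. The top view shows an empty mat, and the tray, jar, hammer and turquoise pieces where they were.

```bash
python3 -c "
from bench import r
print(r.hand_in())"
```

```text
the job is handed in; nothing more can be done
None
```

The job is handed in: both wooden sticks lie above the rails, the two loose copper tubes present lie on them about 33 mm apart with ends level to within about 5 mm, and the keeper is fully shut, with nothing else seen to have moved.

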